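Hold the set-screw collar on the centrifuge drive shaft

ROBOT

A 6-joint arm with a two-finger parallel gripper is mounted at the origin on the work surface. World frame = base frame: x ahead of the robot, y to its left, z up, the work surface at z = 0. Lengths are in m, angles in rad, forces in N, time in s.
With the tool pointing down it reaches from about 0.325 to 0.875 m from the base axis. Payload 4.4 kg.
Tool frame: the origin (TCP) lies on the mounting face of the last link; the fingertips stand 173 mm ahead of it and the grasp point (between the pads) lies 155 mm ahead of it; x points along the fingers, z is the direction in which the jaws open and shut, and the axes are right-handed (so a half turn about x gives the same grasp; the last joint's range is limited). The gripper opens to 85 mm and grips with 20 to 120 N. Pads are 22 mm wide; open, the fingers measure 114 mm over their backs; the gripper's body (76 mm by 85 mm) begins 54 mm behind the grasp point. The pads swing forward as they close: fully open they stand 13 mm farther back than shut.
Start: joints at [-0.15, 0.207, 1.542, -0, 1.393, -0.15], TCP at [0.575, -0, 0.405] pointing down, gripper open.
Joint ranges: [-2.73, 2.73], [-0.86, 2.22], [0.23, 2.46], [-1.11, 4.25], [0.08, 2.63], [-2.82, 2.82]. Speed limits (rad/s): [2.79, 2.79, 3.14, 3.14, 3.14, 3.14].

INTERFACE

Orientations are given as a unit quaternion [x, y, z, w].
In Python, from plant import robot, eyes gives the robot as it stands.
- The arm moves only by the shell command python3 -m creep 'ROWS' [OPENING]. ROWS is JSON, a list of rows, each an object of numbers: "dx", "dy", "dz": the shift along the tool's x, y, z in cm; "wx", "wy", "wz": the turn, a rotation vector about the tool's x, y, z in degrees. In form: [{"dx": .., "dy": .., "dz": .., "wx": .., "wy": .., "wz": ..}, ...]. A call has 1 to 10 rows; each row shifts and turns the commanded pose from where the row before left it, along the tool's axes as they then stand; what a row does not reach is not made up. A row lasts 1/10 s, in which the tool goes at most 50 mm and 8.59 degrees, less where a joint would pass 70% of its speed; a pose out of reach is approached as far as the arm can. A call is refused whole if a number of a shift passes 5 or a number of a turn 8.59, either way. A call with a gripper value outside its range is refused whole. OPENING is the closure, from -1 (fully open) to 1 (shut), set as the call begins (- or left out, the last holds). The fingers move at their own pace and stop on an object; the grip force is fixed at half the most. Time passes only in rows, so rows that do not move let the fingers close. It gives the time, the measured TCP pose, the force and the opening at its end, in the units of the state.
- robot.get_state(): the state, without advancing time (a new reading comes with each control period).
- eyes.grab_frame(name): name is "scene" or "side" or "wrist"; returns (picture, depth): 480x640x3 uint8, red, green, blue; 480x640 float32, m along the optical axis (not along the pixel's ray), 0 where there is no reading.
- eyes.camera_params(name): a dict with "K" (3x3 intrinsics, pixels), "rvec" (rotation vector, rad) and "tvec" (3), from world to camera coordinates, as OpenCV has them. Camera axes: x right, y down, z forward; pixel columns grow to the right and rows downward; lengths in m; the calibration is good to about 2 mm. A picture is of the moment at which its call begins: read the wrist's pose just before it. camera_params takes no time and is no camera call; for the wrist camera it gives the pose at the moment of the call.
- robot.close_job(): hands the job in, once; it reports no verdict.
The state is a dict: "time": time; "joints": joint angles; "dq": joint speeds; "effort": joint torques, N m; "tool_pos": TCP position; "tcp_rot": TCP orientation; "force": force on the tool from outside, world axes, zero at the start; "torque": the same for the moment, N m; "gripper_width": finger opening in m.
Only numpy, scipy, OpenCV 4.12 (cv2) and the standard library are available. Lean on these libraries where they do the work, as an engineer would, in place of code of your own. Each camera call takes 0.05 s, during which the arm holds its last target.

TASK

Pinch the bare drive shaft of the white centrifuge drive and turn it until its bright milled flat faces along the yellow mark. Then choose the one collar on the black mat whose bore fits the shaft, lower it over the shaft with its brass set screw on the flat and pointing along the yellow mark, and finish while still holding it there, level, its top flush with the end of the shaft, so that a colleague can tighten the screw: your grip alone carries it, without levering it hard against the shaft. Leave the other two collars and everything else on the bench where they are.

Things in the scene. Friction and masses are not known exactly. Their poses are not given: they have to be found in the camera images.
- drive_unit: White centrifuge drive, fixed, rotor removed: casing 210 x 220 mm, 85 mm high; low control panel on its +x side, out to 143 mm, 45 mm high. Origin: centre of its underside, on the shaft axis; +x = direction of the yellow mark. On top a rim ring, 98 mm radius, up to 91 mm; on the axis a dark round shoulder, 20 mm radius, up to 105 mm, from which the shaft stands up to 147 mm.
- mark (a point): Outer end of the yellow stripe painted on top of the casing, 89 mm from the shaft axis along the unit's +x axis, 88.5 mm above the bench.
- shaft (a joint): Angle of the drive shaft about the vertical, rad, counter-clockwise from above positive; 0 = the flat faces along the yellow mark. Starts turned 0.55 to 1.35 rad counter-clockwise. It turns between stops at -2 and 2 with a light bearing friction of 0.06 N m and stays where it is left.
- shaft_top (a point): Centre of the shaft's upper end, 147 mm above the bench; turns with it, x axis out of the flat. Steel, 22 mm diameter, 42 mm long above the shoulder, with one flat over its whole length, 7.5 mm from the axis: 18.5 mm thick from the flat to its back (where pads on the flat stop), more elsewhere. Its upper 3 mm taper (2 mm less in radius, 1.5 mm at the flat).
- flat (a point): Middle of the brass-bright flat, 16 mm wide, 7.5 mm from the axis, 126 mm above the bench; x axis pointing out of the flat.
- mat: Black rubber mat, 120 x 310 x 4 mm, fixed to the bench, with the three collars lying on it in a row about 100 mm apart, in any order. Origin: centre of its underside; its long side is its y axis.
- collar_mid: The fitting collar: aluminium ring 20 mm high, 44 mm outside diameter, bore 26 mm (2 mm clearance round the shaft), about 0.1 kg. Origin: centre of its underside; z up the bore. Two grip flats on its +y and -y sides, 24 mm long, 44 mm apart. Along +x, at mid height, a brass set screw, head 9 mm in diameter. It goes over the shaft only with the screw over the flat (within about 0.35 rad).
- collar_mid_top (a point): Centre of the fitting collar's upper face, 20 mm above its underside.
- collar_mid_screw (a point): Outer end of the fitting collar's set-screw head, 31 mm from its axis along its +x, 10 mm above its underside. The screw's 6 mm thick tip reaches inwards into the bore to 9.5 mm from the axis, so it lands on the shaft's end unless it is over the flat.
- collar_small: Look-alike collar, same outside and same screw head, bore only 19 mm: does not go over the shaft. To be left alone. Origin: centre of its underside.
- collar_large: Look-alike collar, same outside and same screw head, bore 34 mm: far too loose. To be left alone. Origin: centre of its underside.
- rotor: Bystander: black rotor lying flat, 170 mm in diameter, 44 mm high. Origin: centre of its underside.
- tube_rack: Bystander: blue tube rack 70 x 140 mm, 38 mm high with coloured caps. Origin: centre of its underside.
- wash_bottle: Bystander: white bottle with a red cap, 60 mm in diameter, 150 mm high. Origin: centre of its underside.
- reagent_jar: Bystander: amber jar, black lid, 64 mm in diameter, 90 mm high. Origin: centre of its underside.
- tip_box: Bystander: orange and clear tip box 75 x 110 x 45 mm. Origin: centre of its underside.
- hex_key: Bystander: dark L-shaped hex key, arms 100 and 25 mm, 6 mm thick, lying flat. Origin: middle of the long arm, on the bench.
Things that resemble listed ones, but are neither listed nor needed, are in the scene too. What is shaped like the collar_mid but green, purple or red is not meant.

How it is judged:
On the way, in this order (a step that is already met when the one before it is completed fails the run):
1. the flat of the bare shaft, turned by the fingers, faces along the yellow mark (within 0.2 rad) while the fitting collar is still on the mat (value of joint shaft between -0.2 and 0.2 rad and height (world z) of collar_mid below 0.015 m), for 0.2 s.
2. the fitting collar is lifted off the mat in the fingers (height (world z) of collar_mid above 0.03 m and contact force between the fingers and collar_mid above 2 N), for 0.2 s.
At the end, for the whole second after the job is handed in: Fitting collar held still by the fingers (over 2 N) round the shaft: tilt under 0.12 rad, top within 4 mm of the shaft end, axes within 4 mm, screw head within 7 mm of the mark's line, flat within 0.2 rad of the mark, under 10 N on the shaft; other collars within 30 mm of their start (value of joint shaft between -0.2 and 0.2 rad and horizontal distance between collar_mid_top and shaft_top below 0.004 m and z of collar_mid_top in the frame of shaft_top between -0.004 and 0.004 m and angle between collar_mid's own z axis and vertical below 0.12 rad and x of collar_mid_screw in the frame of drive_unit above 0.02 m and y of collar_mid_screw in the frame of drive_unit between -0.007 and 0.007 m and contact force between the fingers and collar_mid above 2 N and contact force between collar_mid and drive_unit below 10 N and linear speed of collar_mid below 0.02 m/s and distance of each of collar_small, collar_large from where it was at the start of the episode below 0.03 m); the arm keeps its last pose, push and grip.
It fails at once if a wrong collar is moved more than 30 mm (distance of any of collar_small, collar_large from where it was at the start of the episode above 0.03 m).
It fails at once if a bystander is moved more than 30 mm (distance of any of rotor, tube_rack, wash_bottle, reagent_jar, tip_box, hex_key from where it was at the start of the episode above 0.03 m).
It also fails if it takes over 67 s, if anything falls off the work surface, if the arm or the gripper's body presses on something with over 40 N, if the wrist force passes 120 N, or if a joint passes its speed limit or range.

## Working session

There is one attempt and no reset: what is moved stays moved. The work goes in short steps, Python scripts to look and compute and a shell command to move; the robot and the scene stay as the last step left them, time stands still between calls to the robot, and variables do not carry over. Pictures are saved under pics/ and viewed, and the job is handed in when it is done.

```bash
ls && mkdir -p pics
python3 - <<'E'
from plant import robot, eyes
import cv2
print(robot.get_state())
for n in ["scene","side","wrist"]:
    im,d=eyes.grab_frame(n); cv2.imwrite(f"pics/{n}0.png",im[:,:,::-1])
    import numpy as np; np.save(f"pics/{n}0_d.npy",d); np.save(f"pics/{n}0.npy",im)
    print(n,eyes.camera_params(n))
E
```

```text
pics
{'time': 0.0, 'joints': array([-1.50488235e-01,  2.07452641e-01,  1.54296969e+00, -2.34625570e-05,
        1.39347969e+00, -1.50545489e-01]), 'dq': array([ 0.00036069, -0.00072229,  0.0001108 , -0.00088257,  0.00126155,
       -0.00079897]), 'effort': array([ 4.44781954e-04, -3.83034396e+01, -2.91594708e+01, -2.26178481e-04,
        1.06274080e-02,  5.83859855e-05]), 'tool_pos': array([5.74637331e-01, 4.71124187e-05, 4.03499292e-01]), 'tcp_rot': array([9.26446273e-05, 7.07914785e-01, 1.36074938e-04, 7.06297833e-01]), 'force': array([0.90444892, 0.97092992, 0.15698286]), 'torque': array([ 0.0395264 ,  0.01019611, -0.01932411]), 'gripper_width': 0.08518457840425821}
scene {'K': array([[439.28304844,   0.        , 318.32460087],
       [  0.        , 439.28304844, 240.30604588],
       [  0.        ,   0.        ,   1.        ]]), 'rvec': array([ 1.08968002,  2.50313929, -0.90146705]), 'tvec': array([ 0.32690623, -0.32663472,  1.28013788])}
side {'K': array([[556.55001642,   0.        , 313.49652623],
       [  0.        , 556.55001642, 241.70009587],
       [  0.        ,   0.        ,   1.        ]]), 'rvec': array([ 0.28803006, -2.80581616,  1.15638335]), 'tvec': array([0.61491075, 0.07125997, 1.1374911 ])}
wrist {'K': array([[415.26823199,   0.        , 316.57710834],
       [  0.        , 415.26823199, 236.42735821],
       [  0.        ,   0.        ,   1.        ]]), 'rvec': array([-2.87102268e+00, -1.54090718e-03,  1.72098446e-03]), 'tvec': array([-0.57267167, -0.03402463,  0.37916731])}
```

View pics/scene0.png

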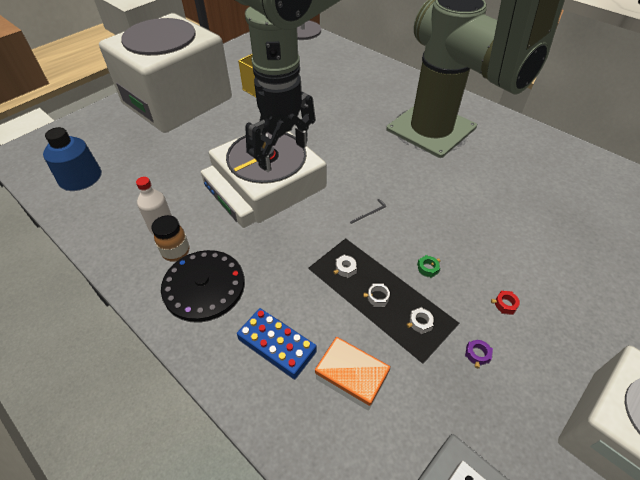

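View pics/side0.png

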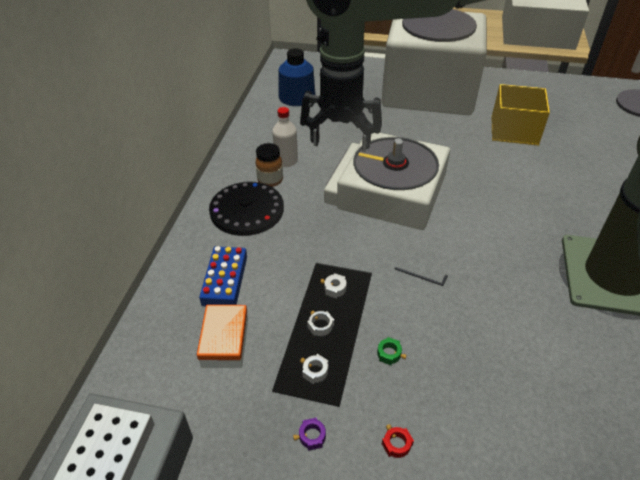

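View pics/wrist0.png

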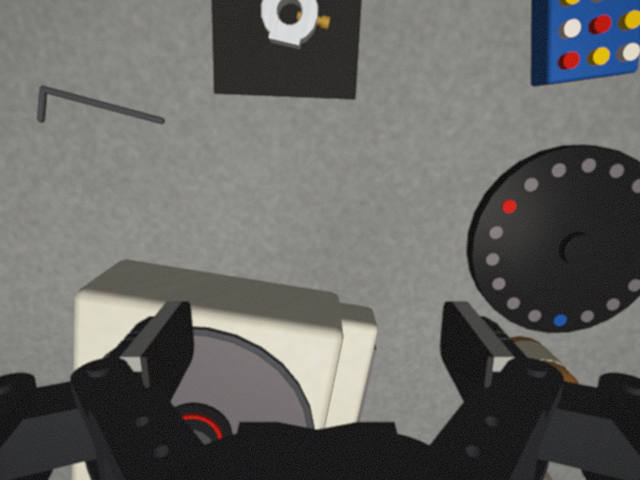

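Candidates for the fitting collar in the scene view: white rings on the mat at (346,265), (379,294) and (421,320). Green (429,266), red (507,301) and purple (479,352) are excluded by colour. Next I'll measure the bores and take close crops.

```bash
cat > h.py <<'E'
import numpy as np, cv2
from scipy.spatial.transform import Rotation as R
from plant import robot, eyes
def cam(n):
    p=eyes.camera_params(n); return p["K"],cv2.Rodrigues(p["rvec"])[0],p["tvec"]
def ray(c,uv,z):
    K,Rm,t=c; uv=np.atleast_2d(uv).astype(float)
    d=np.c_[(uv[:,0]-K[0,2])/K[0,0],(uv[:,1]-K[1,2])/K[1,1],np.ones(len(uv))]@Rm
    o=-Rm.T@t; s=(z-o[2])/d[:,2]; return o+s[:,None]*d
def proj(c,P):
    K,Rm,t=c; q=(np.atleast_2d(P)@Rm.T+t)@K.T; return q[:,:2]/q[:,2:]
def ortho(im,c,x0,x1,y0,y1,z,s=1000):
    "top-down rectified view of plane z: col = (x-x0)*s, row=(y1-y)*s"
    W,H=int((x1-x0)*s),int((y1-y0)*s)
    X,Y=np.meshgrid(x0+np.arange(W)/s,y1-np.arange(H)/s)
    uv=proj(c,np.c_[X.ravel(),Y.ravel(),np.full(X.size,z)]).astype(np.float32)
    return cv2.remap(im,uv[:,0].reshape(H,W),uv[:,1].reshape(H,W),cv2.INTER_LINEAR)
E
python3 - <<'E'
from h import *
import numpy as np
for n,pts in [("scene",[(346,264),(379,293),(421,319)]),("side",[(335,284),(320,321),(315,367)])]:
    c=cam(n); print(n,-c[1].T@c[2]); print(ray(c,pts,0.024).round(3))
    im=np.load(f"pics/{n}0.npy")
    for i,(u,v) in enumerate(pts):
        pass
    t=[cv2.resize(im[v-25:v+25,u-25:u+25],(260,260),interpolation=cv2.INTER_CUBIC) for u,v in pts]
    cv2.imwrite(f"pics/c_{n}.png",np.hstack(t)[:,:,::-1])
c=cam("scene");print(ray(c,[(272,155),(237,169)],0.0885))
c=cam("side");print(ray(c,[(360,155),(397,160)],0.0885), ray(c,[(398,142)],0.147))
a=cv2.imread("pics/c_scene.png");b=cv2.imread("pics/c_side.png");cv2.imwrite("pics/c.png",np.vstack([a,b]))
im=np.load("pics/side0.npy");cv2.imwrite("pics/drv.png",cv2.resize(im[120:230,310:470],None,fx=4.5,fy=4.5,interpolation=cv2.INTER_CUBIC)[:,:,::-1])
E
```

```text
scene [1.00037619 0.4911966  0.78120695]
[[0.554 0.151 0.024]
 [0.564 0.248 0.024]
 [0.555 0.345 0.024]]
side [0.43235548 0.8614912  0.86485887]
[[0.552 0.152 0.024]
 [0.563 0.247 0.024]
 [0.552 0.346 0.024]]
[[ 0.46472373 -0.16718716  0.0885    ]
 [ 0.55586951 -0.19059884  0.0885    ]]
[[ 0.55792755 -0.19184231  0.0885    ]
 [ 0.47169141 -0.18898663  0.0885    ]] [[ 0.47348191 -0.17580905  0.147     ]]
```

View pics/c.png

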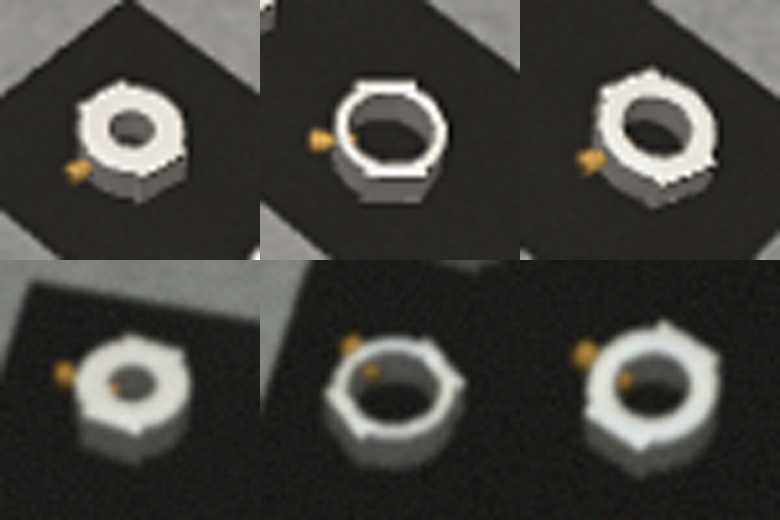

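View pics/drv.png

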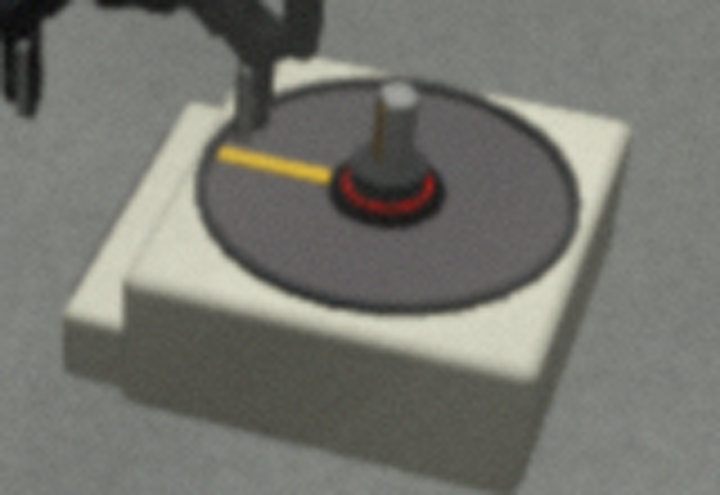

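Run:
```python
from h import *
c=cam("wrist"); C=-c[1].T@c[2]; s=robot.get_state()
T=R.from_quat(s["tcp_rot"]).as_matrix()
print("cam in tool",T.T@(C-s["tool_pos"]),"cam axes in tool (cols)\n",(T.T@c[1].T).round(3))
im=np.load("pics/wrist0.npy")
# center ray ground
print(ray(c,[(316,236)],0), ray(c,[(289,14)],0.024))
# screw direction of collar 3
for n in("scene","side"):
    cc=cam(n); im=np.load(f"pics/{n}0.npy"); hsv=cv2.cvtColor(im,cv2.COLOR_RGB2HSV)
    m=cv2.inRange(hsv,(10,110,90),(28,255,255))
    k,l,st,ce=cv2.connectedComponentsWithStats(m)
    for i in range(1,k):
        if st[i,4]>3:
            p=ray(cc,[ce[i]],0.014)[0]
            if 0.4<p[0]<0.7 and -0.3<p[1]<0.4: print(n,ce[i].round(1),st[i,4],p.round(4))
```

```text
cam in tool [ 0.03007109  0.06902671 -0.00156288] cam axes in tool (cols)
 [[-0.    -0.268  0.964]
 [ 0.001 -0.964 -0.268]
 [ 1.     0.001  0.001]]
[[ 0.57216413 -0.03417427  0.        ]] [[0.55158742 0.14768786 0.024     ]]
scene [244.9 164.5] 85 [ 0.4822 -0.2622  0.014 ]
scene [438.3 259.7] 6 [0.4021 0.2864 0.014 ]
scene [432.  263.3] 7 [0.4198 0.2818 0.014 ]
scene [335.4 271.4] 17 [0.5782 0.1427 0.014 ]
scene [365.1 294.6] 17 [0.5804 0.2262 0.014 ]
scene [409.2 324.5] 20 [0.5753 0.3326 0.014 ]
side [371.  156.3] 92 [ 0.5417 -0.2926  0.014 ]
side [322.1 280.4] 11 [0.5811 0.1395 0.014 ]
side [311.9 311.9] 8 [0.5845 0.2215 0.014 ]
side [315.8 317.2] 6 [0.5745 0.2324 0.014 ]
side [403.1 355.6] 19 [0.404  0.2851 0.014 ]
side [302.4 359.6] 16 [0.5786 0.3291 0.014 ]
side [309.9 364.9] 8 [0.5632 0.3371 0.014 ]
```

```bash
python3 -m creep '[{"dy":-2.8,"dz":-2},{"dy":-2.8,"dz":-2},{"dy":-2.8,"dz":-2},{"dy":-2.8,"dz":-2},{"dy":-2.8,"dz":-2.2},{},{},{}]'
python3 - <<'E'
from h import *
s=robot.get_state(); np.save("pics/s1.npy",np.r_[s["tool_pos"],s["tcp_rot"]])
for n in ["wrist","scene","side"]:
    c=cam(n); im,d=eyes.grab_frame(n); np.save(f"pics/{n}1.npy",im); cv2.imwrite(f"pics/{n}1.png",im[:,:,::-1])
    np.savez(f"pics/{n}1c.npz",K=c[0],R=c[1],t=c[2])
print(s["tool_pos"])
E
```

```text
validation failed for argument at $[0]...
```

```bash
cat > grab.py <<'E'
import sys
from h import *
k=sys.argv[1]
s=robot.get_state()
for n in sys.argv[2:]:
    c=cam(n); im,d=eyes.grab_frame(n); np.savez(f"pics/{n}{k}.npz",im=im,d=d,K=c[0],R=c[1],t=c[2],p=s["tool_pos"],q=s["tcp_rot"]); cv2.imwrite(f"pics/{n}{k}.png",im[:,:,::-1])
print(s["time"],s["tool_pos"].round(4),s["tcp_rot"].round(4),s["force"].round(2),s["gripper_width"])
E
python3 -m creep '[{"dx":0,"dy":-2.8,"dz":-2,"wx":0,"wy":0,"wz":0},{"dx":0,"dy":-2.8,"dz":-2,"wx":0,"wy":0,"wz":0},{"dx":0,"dy":-2.8,"dz":-2,"wx":0,"wy":0,"wz":0},{"dx":0,"dy":-2.8,"dz":-2,"wx":0,"wy":0,"wz":0},{"dx":0,"dy":-2.8,"dz":-2.2,"wx":0,"wy":0,"wz":0},{"dx":0,"dy":0,"dz":0,"wx":0,"wy":0,"wz":0},{"dx":0,"dy":0,"dz":0,"wx":0,"wy":0,"wz":0}]' && python3 grab.py 1 wrist scene side
```

```text
time: 0.85
tool_pos: [0.4726, -0.1405, 0.4045]
tcp_rot: [0.001, 0.707, -0.0, 0.707]
force: [1.5, -0.1, -0.7]
gripper_width: 0.0853
0.85 [ 0.4726 -0.1405  0.4045] [ 9.000e-04  7.071e-01 -5.000e-04  7.071e-01] [ 1.52 -0.08 -0.68] 0.08533721522640987
```

View pics/wrist1.png

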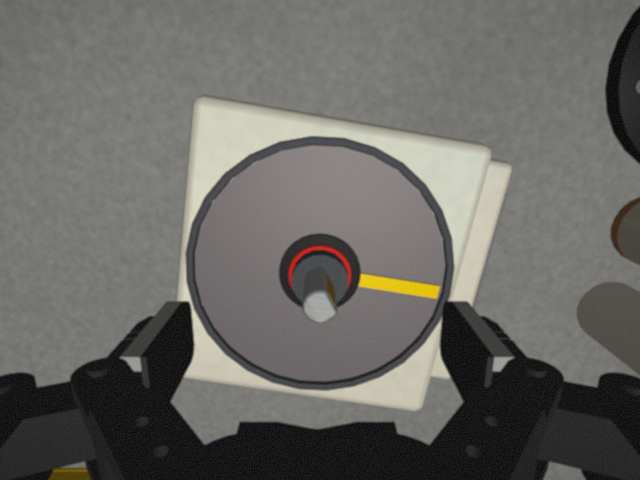

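View pics/scene1.png

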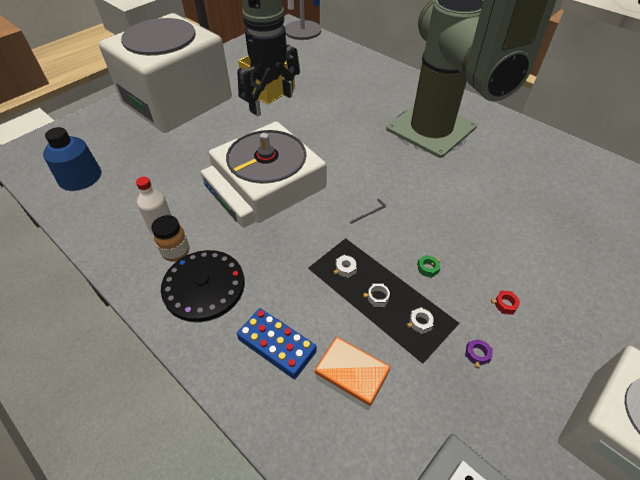

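Run:
```python
from h import *
z=np.load("pics/wrist1.npz"); c=(z["K"],z["R"],z["t"]); im=z["im"]; hsv=cv2.cvtColor(im,cv2.COLOR_RGB2HSV)
# yellow stripe
m=cv2.inRange(hsv,(20,150,120),(35,255,255)); m[400:]=0
ys,xs=np.nonzero(m); P=ray(c,np.c_[xs,ys],0.0885)[:,:2]
mu=P.mean(0); u,s_,v=np.linalg.svd(P-mu); d=v[0]*np.sign(v[0,0]); t=(P-mu)@d
print("stripe n",len(xs),"yaw",np.degrees(np.arctan2(d[1],d[0])),"mean",mu,"end",mu+d*np.percentile(t,99.5), np.ptp(t))
e=mu+d*np.percentile(t,99.5); print("axis from stripe", e-0.089*d)
# disk (rim) : dark grey ring; fit on contour
g=cv2.cvtColor(im,cv2.COLOR_RGB2GRAY)
w=cv2.inRange(hsv,(0,0,0),(180,70,135)); w[405:]=0
white=(g>150).astype(np.uint8)
cv2.imwrite("pics/zoom1.png",cv2.resize(im[235:345,250:450],None,fx=4,fy=4,interpolation=cv2.INTER_CUBIC)[:,:,::-1])
o=ortho(im,c,0.34,0.66,-0.30,-0.05,0.091,2000); cv2.imwrite("pics/ortho1.png",o[:,:,::-1])
top=ray(c,[(320,305)],0.147);print("top",top)
```

```text
stripe n 1044 yaw -9.634275587574091 mean [ 0.53156349 -0.18831817] end [ 0.56070675 -0.19326532] 0.059595977733170206
axis from stripe [ 0.472962   -0.17837041]
top [[ 0.47326138 -0.17682098  0.147     ]]
```

View pics/zoom1.png

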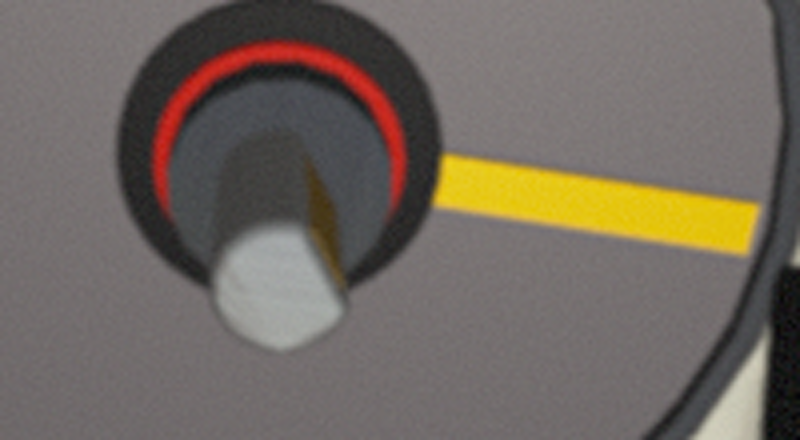

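View pics/ortho1.png

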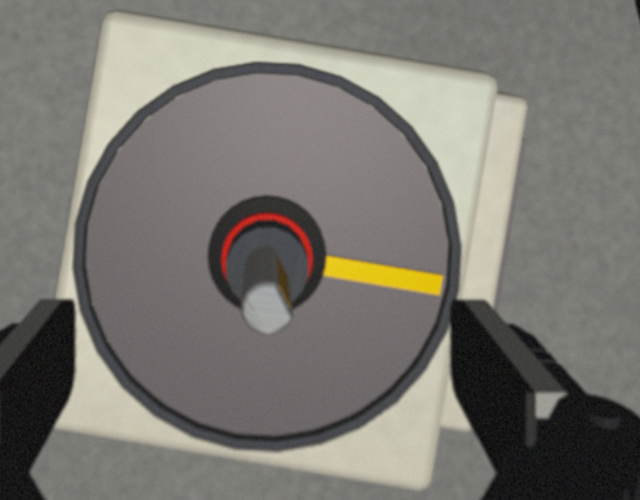

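Run:
```python
from h import *
z=np.load("pics/wrist1.npz"); c=(z["K"],z["R"],z["t"]); im=z["im"]
o=ortho(im,c,0.453,0.493,-0.197,-0.157,0.147,15000); cv2.imwrite("pics/top1.png",o[:,:,::-1])
# rim ellipse fit: white->ring outer edge on ortho
o=ortho(im,c,0.34,0.66,-0.30,-0.05,0.091,2000)
# radial edge search around guess (0.473,-.178)
g=cv2.GaussianBlur(cv2.cvtColor(o,cv2.COLOR_RGB2GRAY),(3,3),0).astype(float)
pts=[]
for a in np.radians(np.arange(40,360,2)):
    if 0: pass
    r=np.arange(0.090,0.104,0.0002); x=0.473+r*np.cos(a); y=-0.178+r*np.sin(a)
    col=((x-0.34)*2000).astype(np.float32); row=((-0.05-y)*2000).astype(np.float32)
    p=cv2.remap(g.astype(np.float32),col[None],row[None],cv2.INTER_LINEAR)[0]
    gd=np.diff(p); i=gd.argmax()
    if gd[i]>4 : pts.append((x[i],y[i]))
pts=np.array(pts)
for _ in range(4):
    A=np.c_[2*pts,np.ones(len(pts))]; s=np.linalg.lstsq(A,(pts**2).sum(1),rcond=None)[0]
    r=np.sqrt(s[2]+s[0]**2+s[1]**2); e=np.hypot(*(pts-s[:2]).T)-r; pts=pts[abs(e)<max(0.0006,1.5*e.std())]
print("rim centre",s[:2],"r",r,len(pts),e.std())
```

```text
rim centre [ 0.47333271 -0.17807919] r 0.09700683122600387 154 0.00023568549089179823
```

View pics/top1.png

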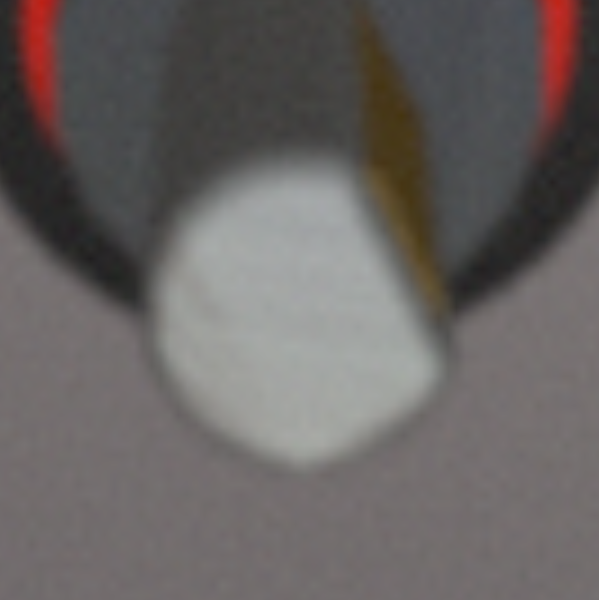

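Wrist view: shaft top is at (320,305) and the yellow stripe ends at (438,292). The bronze flat on the shaft's right side faces about +22° in world yaw, with the mark at -9.6°. The axis is at about (0.4733, -0.178). Next I'll move over the shaft and align the jaws with the flat normal.

```bash
python3 -m creep '[{"dx":0,"dy":-3.75,"dz":0.07,"wx":0,"wy":0,"wz":0},{"dx":0,"dy":0,"dz":0,"wx":-7.4,"wy":0,"wz":0},{"dx":0,"dy":0,"dz":0,"wx":-7.4,"wy":0,"wz":0},{"dx":0,"dy":0,"dz":0,"wx":-7.2,"wy":0,"wz":0},{"dx":4,"dy":0,"dz":0,"wx":0,"wy":0,"wz":0},{"dx":0,"dy":0,"dz":0,"wx":0,"wy":0,"wz":0},{"dx":0,"dy":0,"dz":0,"wx":0,"wy":0,"wz":0}]' && python3 grab.py 2 wrist
```

```text
time: 1.7
tool_pos: [0.4738, -0.1766, 0.364]
tcp_rot: [-0.135, 0.695, 0.136, 0.693]
force: [0.5, -1.0, 0.4]
gripper_width: 0.0853
1.7 [ 0.4738 -0.1766  0.364 ] [-0.1346  0.6948  0.1361  0.6932] [ 0.5  -1.02  0.4 ] 0.08529708926972061
```

View pics/wrist2.png

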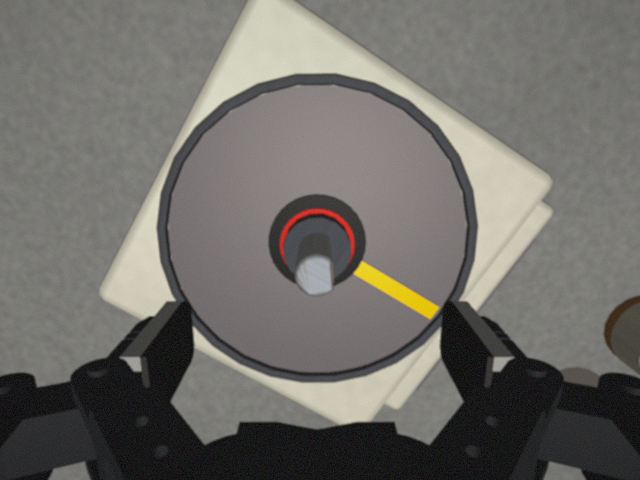

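The flat edge is vertical in the view, at (332,275), so it is square to the jaws. Descending to grip.

```bash
python3 -m creep '[{"dx":3,"dy":-0.1,"dz":0,"wx":0,"wy":0,"wz":0},{"dx":3,"dy":0,"dz":0,"wx":0,"wy":0,"wz":0},{"dx":1.7,"dy":0,"dz":0,"wx":0,"wy":0,"wz":0},{"dx":0,"dy":0,"dz":0,"wx":0,"wy":0,"wz":0},{"dx":0,"dy":0,"dz":0,"wx":0,"wy":0,"wz":0}]' && python3 -m creep '[{"dx":0,"dy":0,"dz":0,"wx":0,"wy":0,"wz":0},{"dx":0,"dy":0,"dz":0,"wx":0,"wy":0,"wz":0},{"dx":0,"dy":0,"dz":0,"wx":0,"wy":0,"wz":0},{"dx":0,"dy":0,"dz":0,"wx":0,"wy":0,"wz":0},{"dx":0,"dy":0,"dz":0,"wx":0,"wy":0,"wz":0},{"dx":0,"dy":0,"dz":0,"wx":0,"wy":0,"wz":0},{"dx":0,"dy":0,"dz":0,"wx":0,"wy":0,"wz":0},{"dx":0,"dy":0,"dz":0,"wx":0,"wy":0,"wz":0}]' 1 && python3 grab.py 3 side wrist
```

```text
time: 2.25
tool_pos: [0.4749, -0.1787, 0.2892]
tcp_rot: [-0.136, 0.693, 0.134, 0.695]
force: [0.4, 0.2, -0.6]
gripper_width: 0.086
time: 3.05
tool_pos: [0.4732, -0.179, 0.2884]
tcp_rot: [-0.135, 0.695, 0.135, 0.693]
force: [-5.9, -1.9, 6.4]
gripper_width: 0.0176
3.05 [ 0.4732 -0.179   0.2884] [-0.1354  0.6954  0.1349  0.6928] [-5.93 -1.86  6.44] 0.017593646110935283
```

View pics/side3.png

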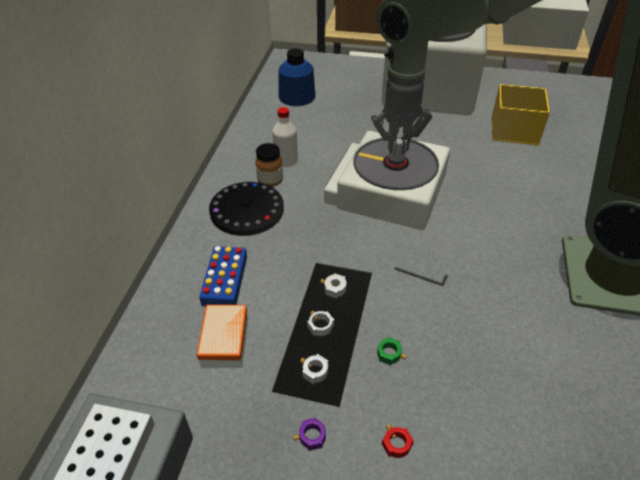

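View pics/wrist3.png

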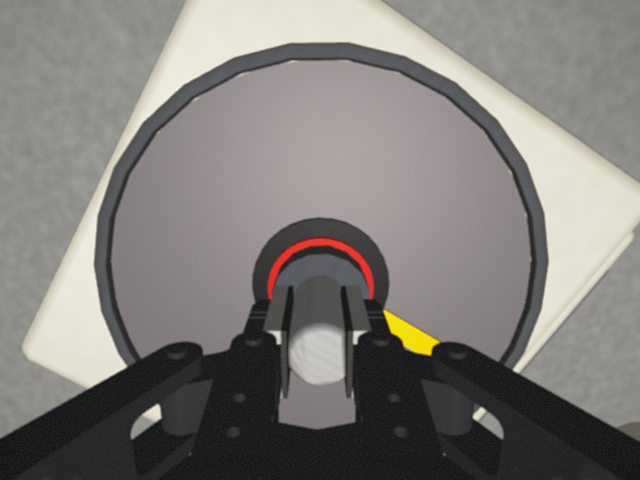

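The grip width of 17.6 mm means the pads are seated on the flat and its back. Relieve the side load with a small shift, then turn 31.6° clockwise.

```bash
python3 -m creep '[{"dx":0,"dy":0,"dz":-0.15,"wx":0,"wy":0,"wz":0},{"dx":0,"dy":0,"dz":0,"wx":0,"wy":0,"wz":0},{"dx":0,"dy":0,"dz":0,"wx":6,"wy":0,"wz":0},{"dx":0,"dy":0,"dz":0,"wx":8,"wy":0,"wz":0},{"dx":0,"dy":0,"dz":0,"wx":8,"wy":0,"wz":0},{"dx":0,"dy":0.09,"dz":0,"wx":6,"wy":0,"wz":0},{"dx":0,"dy":0,"dz":0,"wx":3.6,"wy":0,"wz":0},{"dx":0,"dy":0,"dz":0,"wx":0,"wy":0,"wz":0},{"dx":0,"dy":0,"dz":0,"wx":0,"wy":0,"wz":0},{"dx":0,"dy":0,"dz":0,"wx":0,"wy":0,"wz":0}]' && python3 grab.py 4 wrist && python3 -c "
from h import *
s=robot.get_state();T=R.from_quat(s['tcp_rot']).as_matrix();print(np.degrees(np.arctan2(T[1,2],T[0,2])),s['torque'],T[:,0])"
```

```text
time: 4.15
tool_pos: [0.473, -0.1783, 0.2884]
tcp_rot: [0.059, 0.704, -0.059, 0.705]
force: [-1.9, 0.5, 6.1]
gripper_width: 0.0173
4.15 [ 0.473  -0.1783  0.2884] [ 0.0586  0.7043 -0.0589  0.705 ] [-1.93  0.5   6.07] 0.01727630303782867
-9.529192773965658 [ 0.12199265  0.32395768 -0.00201426] [ 9.97804456e-04 -4.21870108e-04 -9.99999413e-01]
```

View pics/wrist4.png

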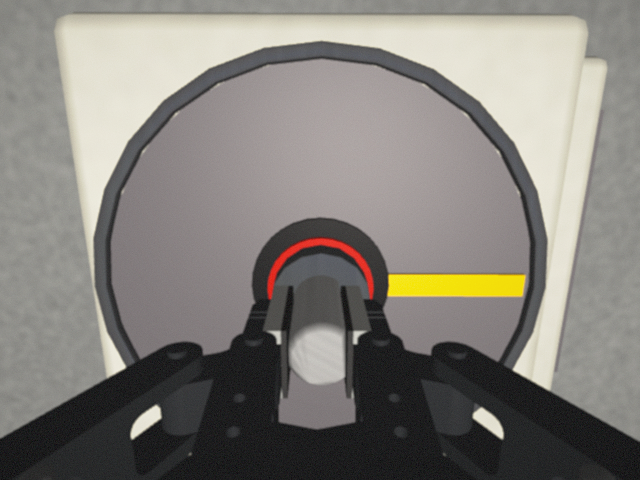

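The stripe is now level at row 285, so the jaw axis lies along the mark. Releasing, rising and checking the flat.

```bash
python3 -m creep '[{"dx":0,"dy":0,"dz":0,"wx":0,"wy":0,"wz":0},{"dx":0,"dy":0,"dz":0,"wx":0,"wy":0,"wz":0},{"dx":0,"dy":0,"dz":0,"wx":0,"wy":0,"wz":0},{"dx":0,"dy":0,"dz":0,"wx":0,"wy":0,"wz":0},{"dx":-3,"dy":0,"dz":0,"wx":0,"wy":0,"wz":0},{"dx":-4,"dy":0,"dz":0,"wx":0,"wy":0,"wz":0},{"dx":-4,"dy":0,"dz":0,"wx":0,"wy":0,"wz":0},{"dx":-2,"dy":2,"dz":0,"wx":0,"wy":0,"wz":0},{"dx":0,"dy":0,"dz":0,"wx":0,"wy":0,"wz":0},{"dx":0,"dy":0,"dz":0,"wx":0,"wy":0,"wz":0}]' -1 && python3 grab.py 5 wrist
python3 - <<'E'
from h import *
z=np.load("pics/wrist5.npz"); c=(z["K"],z["R"],z["t"]); im=z["im"]
o=ortho(im,c,0.453,0.493,-0.197,-0.157,0.147,15000); cv2.imwrite("pics/top5.png",o[:,:,::-1])
E
```

```text
time: 5.2
tool_pos: [0.4759, -0.1582, 0.4175]
tcp_rot: [0.059, 0.705, -0.059, 0.705]
force: [0.0, -0.1, 0.3]
gripper_width: 0.0854
5.2 [ 0.4759 -0.1582  0.4175] [ 0.0586  0.7046 -0.059   0.7047] [ 0.   -0.11  0.3 ] 0.08540575346790699
```

View pics/top5.png

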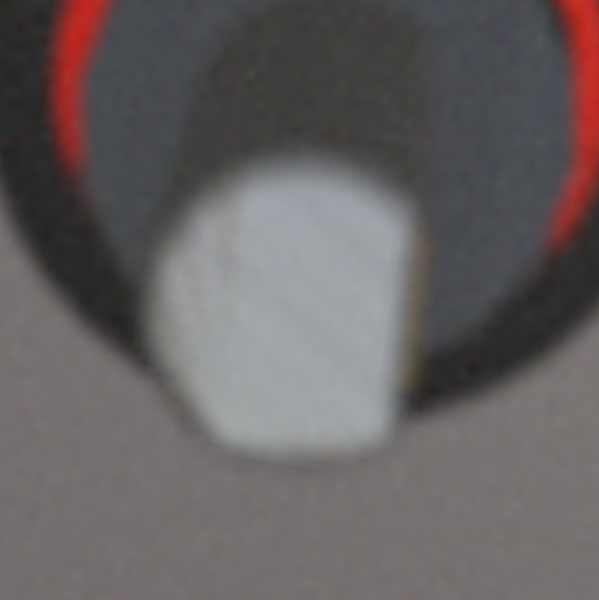

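View pics/wrist5.png

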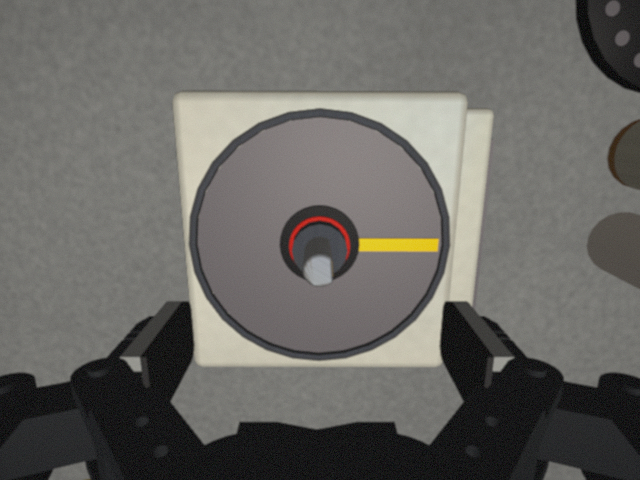

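The flat now faces about -7°, against -9.6° for the mark (visible edge at col ~410 in the rectified crop), so it is aligned. Next, move to look at the third collar at (0.554, 0.345). Its screw points at about -31°, so the jaws go to yaw 59°.

```bash
python3 -m creep '[{"dx":0,"dy":4.7,"dz":-0.22,"wx":0,"wy":0,"wz":0},{"dx":0,"dy":4.7,"dz":-0.22,"wx":0,"wy":0,"wz":0},{"dx":0,"dy":4.7,"dz":-0.22,"wx":0,"wy":0,"wz":0},{"dx":0,"dy":4.7,"dz":-0.22,"wx":0,"wy":0,"wz":0},{"dx":0,"dy":4.7,"dz":-0.22,"wx":0,"wy":0,"wz":0},{"dx":0,"dy":4.7,"dz":-0.22,"wx":0,"wy":0,"wz":0},{"dx":0,"dy":4.7,"dz":-0.22,"wx":0,"wy":0,"wz":0},{"dx":0,"dy":4.7,"dz":-0.22,"wx":0,"wy":0,"wz":0},{"dx":0,"dy":4.7,"dz":-0.22,"wx":0,"wy":0,"wz":0},{"dx":0,"dy":4.7,"dz":-0.22,"wx":0,"wy":0,"wz":0}]' && python3 -m creep '[{"dx":0,"dy":4.6,"dz":-0.26,"wx":0,"wy":0,"wz":0},{"dx":1.46,"dy":0,"dz":0,"wx":-8.56,"wy":0,"wz":0},{"dx":1.46,"dy":0,"dz":0,"wx":-8.56,"wy":0,"wz":0},{"dx":1.46,"dy":0,"dz":0,"wx":-8.56,"wy":0,"wz":0},{"dx":1.46,"dy":0,"dz":0,"wx":-8.56,"wy":0,"wz":0},{"dx":1.46,"dy":0,"dz":0,"wx":-8.56,"wy":0,"wz":0},{"dx":1.46,"dy":0,"dz":0,"wx":-8.56,"wy":0,"wz":0},{"dx":1.46,"dy":0,"dz":0,"wx":-8.56,"wy":0,"wz":0},{"dx":1.46,"dy":0,"dz":0,"wx":-8.56,"wy":0,"wz":0},{"dx":0,"dy":0,"dz":0,"wx":0,"wy":0,"wz":0}]' && python3 -m creep '[{"dx":0,"dy":0,"dz":0,"wx":0,"wy":0,"wz":0},{"dx":0,"dy":0,"dz":0,"wx":0,"wy":0,"wz":0}]' && python3 grab.py 6 wrist
```

```text
time: 6.25
tool_pos: [0.5326, 0.31, 0.4148]
tcp_rot: [0.058, 0.706, -0.06, 0.703]
force: [1.3, -0.5, -0.4]
gripper_width: 0.0853
time: 7.25
tool_pos: [0.5364, 0.353, 0.2953]
tcp_rot: [-0.347, 0.62, 0.347, 0.612]
force: [0.2, -0.8, -0.5]
gripper_width: 0.0853
time: 7.45
tool_pos: [0.5381, 0.3543, 0.301]
tcp_rot: [-0.347, 0.616, 0.347, 0.616]
force: [-0.5, 0.4, 0.5]
gripper_width: 0.0855
7.45 [0.5381 0.3543 0.301 ] [-0.3469  0.6161  0.3468  0.6163] [-0.52  0.35  0.55] 0.08549863290566351
```

View pics/wrist6.png

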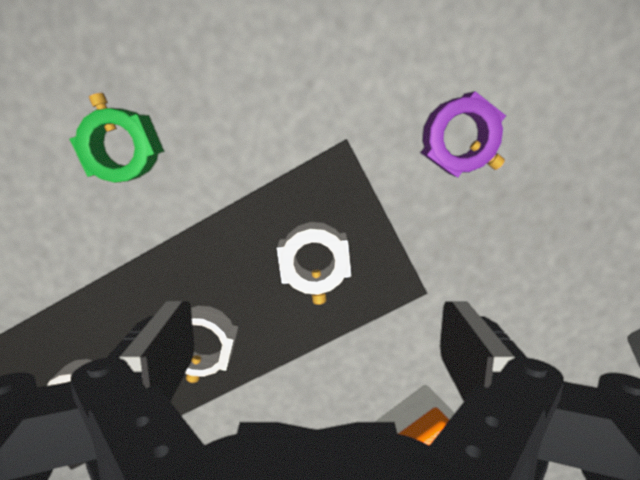

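```bash
cat > col.py <<'E'
import sys
from h import *
k=sys.argv[1]; z=np.load(f"pics/wrist{k}.npz"); c=(z["K"],z["R"],z["t"]); im=z["im"]
T=R.from_quat(z["q"]).as_matrix(); p=z["p"]; yaw=np.arctan2(T[1,2],T[0,2]); print("jaw yaw",np.degrees(yaw))
# ortho in tool-aligned frame: col along jaw z, row along -tool y ; plane z=0.024
zz=0.024; cx=np.array([0.554,0.345]); s=12000
ez=np.array([np.cos(yaw),np.sin(yaw)]); ey=np.array([-np.sin(yaw),np.cos(yaw)])
a=np.arange(-0.035,0.035,1/s); A,B=np.meshgrid(a,-a)
P=cx+A[...,None]*ez+B[...,None]*ey
uv=proj(c,np.c_[P.reshape(-1,2),np.full(A.size,zz)]).astype(np.float32)
o=cv2.remap(im,uv[:,0].reshape(A.shape),uv[:,1].reshape(A.shape),cv2.INTER_CUBIC)
cv2.imwrite(f"pics/col{k}.png",cv2.resize(o,(700,700))[:,:,::-1])
g=cv2.cvtColor(o,cv2.COLOR_RGB2HSV); m=((g[...,2]>200)&(g[...,1]<60)).astype(np.uint8)
k_,l,st,ce=cv2.connectedComponentsWithStats(m); i=st[1:,4].argmax()+1; m=(l==i).astype(np.uint8)
cs,h=cv2.findContours(m,cv2.RETR_CCOMP,cv2.CHAIN_APPROX_NONE)
n=A.shape[0]/2
def w(px): return cx+(px[0]-n)/s*ez-(px[1]-n)/s*ey
for j,q in enumerate(cs):
    if len(q)<150: continue
    if h[0][j][3]<0:
        r=cv2.minAreaRect(q); (x,y),rad=cv2.minEnclosingCircle(q); print("outer rect ctr",w(r[0]).round(4),np.array(r[1])/s*1000,r[2],"bbox",np.array(cv2.boundingRect(q))/s*1000)
    else:
        e=cv2.fitEllipse(q); print("bore",w(e[0]).round(4),np.array(e[1])/s*1000)
b=cv2.inRange(g,(10,110,60),(28,255,255)); ks,l,st,ce=cv2.connectedComponentsWithStats(b)
for j in range(1,ks):
    if st[j,4]>300:
        px=ce[j]/1; P=cx+(px[0]-n)/s*ez-(px[1]-n)/s*ey
        uvj=proj(c,np.r_[P,zz]); print("brass",st[j,4],"@z.014",ray(c,uvj,0.014)[0].round(4))
E
python3 col.py 6
```

```text
jaw yaw 58.747405756192855
outer rect ctr [0.5508 0.3452] [43.46435547 44.24692281] 83.58121490478516 bbox [10.41666667 10.66666667 46.08333333 43.25      ]
bore [0.5507 0.3452] [26.30760701 26.32868195]
brass 3835 @z.014 [0.5612 0.3403 0.014 ]
brass 8973 @z.014 [0.5777 0.3326 0.014 ]
```

View pics/col6.png

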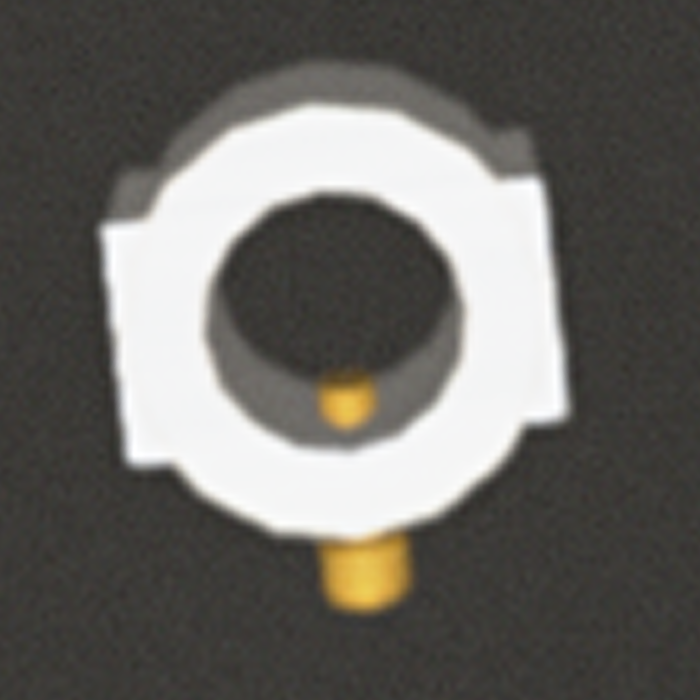

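Bore measures 26.3 mm, so this is the fitting collar: centre (0.551, 0.345), screw at about -25°. Next I'll check the fingertip reach using the wrist depth image.

Run:
```python
from h import *
for k in (6,4):
    z=np.load(f"pics/wrist{k}.npz"); K,Rm,t=z["K"],z["R"],z["t"]; d=z["d"]
    T=R.from_quat(z["q"]).as_matrix(); C=-Rm.T@t
    v,u=np.mgrid[0:480,0:640]; X=np.stack([(u-K[0,2])/K[0,0]*d,(v-K[1,2])/K[1,1]*d,d],-1)
    W=X@Rm+C; L=(W-z["p"])@T   # tool frame
    m=(d>0)&(L[...,0]<0.2)&(L[...,0]>0.1)&(abs(L[...,1])<0.03)&(abs(L[...,2])<0.07)
    if k==4: m&=(L[...,0]<0.19)
    for sgn in(-1,1):
        q=L[m&(np.sign(L[...,2])==sgn)]
        print(k,sgn,len(q),"x max pct",np.percentile(q[:,0],[50,90,99,100]).round(4) if len(q) else "", "y rng",np.percentile(q[:,1],[1,99]).round(4),"z",np.percentile(q[:,2],[1,50,99]).round(4))
        e=q[q[:,0]>np.percentile(q[:,0],98)]; print("   tip mean",e.mean(0).round(4))
    # shaft-top / depth ground sanity
```

```text
6 -1 15621 x max pct [0.1087 0.1431 0.1563 0.16  ] y rng [-0.0081  0.0158] z [-0.0672 -0.0527 -0.0381]
   tip mean [ 0.1565  0.0032 -0.0427]
6 1 15972 x max pct [0.1084 0.1427 0.1562 0.1606] y rng [-0.0079  0.0159] z [0.0386 0.0537 0.0686]
   tip mean [0.1564 0.0038 0.0436]
4 -1 21810 x max pct [0.1174 0.1602 0.184  0.19  ] y rng [-0.0092  0.0185] z [-0.052  -0.0301 -0.0006]
   tip mean [ 0.185   0.0142 -0.0089]
4 1 20863 x max pct [0.117  0.1593 0.1839 0.19  ] y rng [-0.0092  0.0185] z [0.0005 0.0278 0.0486]
   tip mean [0.185  0.0142 0.0085]
```

Open tips sit 160 mm ahead of the TCP and closed tips 173 mm, so at 44 mm opening about 168 mm. TCP z of 0.178 is safe.

```bash
python3 -m creep '[{"dx":2,"dy":-1.56,"dz":-0.12,"wx":0,"wy":0,"wz":0},{"dx":2,"dy":0,"dz":0,"wx":-6.4,"wy":0,"wz":0},{"dx":2,"dy":0,"dz":0,"wx":0,"wy":0,"wz":0},{"dx":0,"dy":0,"dz":0,"wx":0,"wy":0,"wz":0},{"dx":0,"dy":0,"dz":0,"wx":0,"wy":0,"wz":0},{"dx":0,"dy":0,"dz":0,"wx":0,"wy":0,"wz":0}]' && python3 grab.py 7 wrist && python3 col.py 7
```

```text
time: 8.1
tool_pos: [0.5513, 0.3459, 0.2428]
tcp_rot: [-0.381, 0.594, 0.381, 0.597]
force: [0.4, -0.6, -0.6]
gripper_width: 0.0856
8.1 [0.5513 0.3459 0.2428] [-0.3815  0.5943  0.3811  0.5966] [ 0.38 -0.59 -0.57] 0.08559433891077271
jaw yaw 65.26692647635645
outer rect ctr [0.5507 0.3452] [43.5        44.33333333] 90.0 bbox [11.66666667 10.25       44.41666667 43.58333333]
bore [0.5506 0.3452] [26.07978058 26.12936147]
brass 3945 @z.014 [0.5611 0.3403 0.014 ]
brass 8283 @z.014 [0.578  0.3324 0.014 ]
```

View pics/wrist7.png

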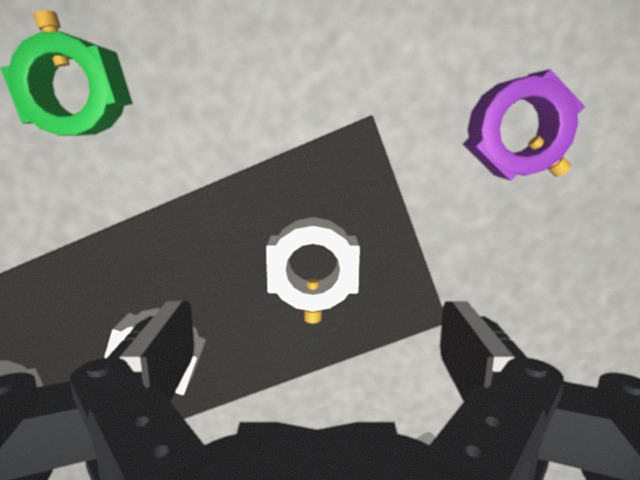

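The collar is squared up between the jaws (flats at cols 267 and 359, screw at (313,316)). Descending and closing.

```bash
python3 -m creep '[{"dx":3,"dy":0,"dz":0,"wx":0,"wy":0,"wz":0},{"dx":2.5,"dy":0,"dz":0,"wx":0,"wy":0,"wz":0},{"dx":1,"dy":0,"dz":0,"wx":0,"wy":0,"wz":0},{"dx":0,"dy":0,"dz":0,"wx":0,"wy":0,"wz":0},{"dx":0,"dy":0,"dz":0,"wx":0,"wy":0,"wz":0}]' && python3 -m creep '[{"dx":0,"dy":0,"dz":0,"wx":0,"wy":0,"wz":0},{"dx":0,"dy":0,"dz":0,"wx":0,"wy":0,"wz":0},{"dx":0,"dy":0,"dz":0,"wx":0,"wy":0,"wz":0},{"dx":0,"dy":0,"dz":0,"wx":0,"wy":0,"wz":0},{"dx":0,"dy":0,"dz":0,"wx":0,"wy":0,"wz":0},{"dx":0,"dy":0,"dz":0,"wx":0,"wy":0,"wz":0},{"dx":0,"dy":0,"dz":0,"wx":0,"wy":0,"wz":0}]' 1 && python3 grab.py 8 wrist side
```

```text
time: 8.65
tool_pos: [0.5512, 0.3458, 0.1772]
tcp_rot: [-0.381, 0.595, 0.381, 0.596]
force: [0.1, -0.8, -0.9]
gripper_width: 0.0855
time: 9.35
tool_pos: [0.5513, 0.3458, 0.1774]
tcp_rot: [-0.382, 0.594, 0.381, 0.596]
force: [0.6, 1.5, 5.6]
gripper_width: 0.0428
9.35 [0.5513 0.3458 0.1774] [-0.3815  0.5945  0.3813  0.5964] [0.61 1.45 5.62] 0.04275853087426927
```

View pics/wrist8.png

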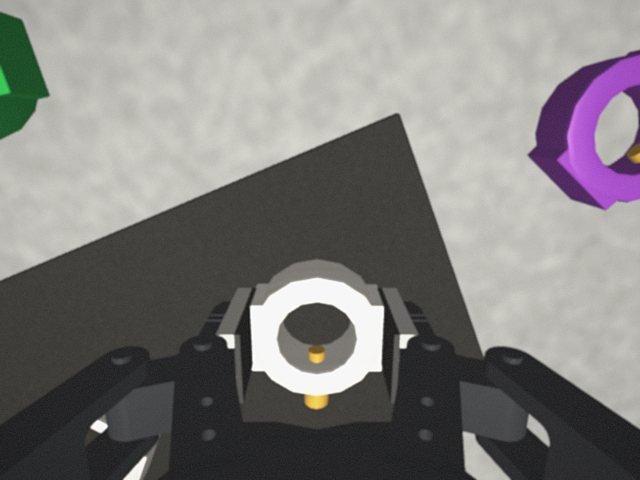

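```bash
python3 -m creep '[{"dx":-1,"dy":0,"dz":0,"wx":0,"wy":0,"wz":0},{"dx":-3,"dy":0,"dz":0,"wx":0,"wy":0,"wz":0},{"dx":-4.5,"dy":0,"dz":0,"wx":0,"wy":0,"wz":0},{"dx":-4.5,"dy":0,"dz":0,"wx":0,"wy":0,"wz":0},{"dx":-4.3,"dy":0,"dz":0,"wx":0,"wy":0,"wz":0},{"dx":-1,"dy":0,"dz":0,"wx":-7.5,"wy":0,"wz":0},{"dx":0,"dy":0,"dz":0,"wx":-7.6,"wy":0,"wz":0},{"dx":0,"dy":0,"dz":0,"wx":0,"wy":0,"wz":0},{"dx":0,"dy":0,"dz":0,"wx":0,"wy":0,"wz":0}]' && python3 grab.py 9 wrist side
```

```text
time: 10.35
tool_pos: [0.55, 0.3452, 0.3579]
tcp_rot: [-0.455, 0.542, 0.456, 0.54]
force: [-0.2, -0.0, -2.5]
gripper_width: 0.0427
10.35 [0.55   0.3452 0.3579] [-0.4553  0.5416  0.4558  0.54  ] [-0.24 -0.01 -2.46] 0.0427371616697398
```

View pics/wrist9.png

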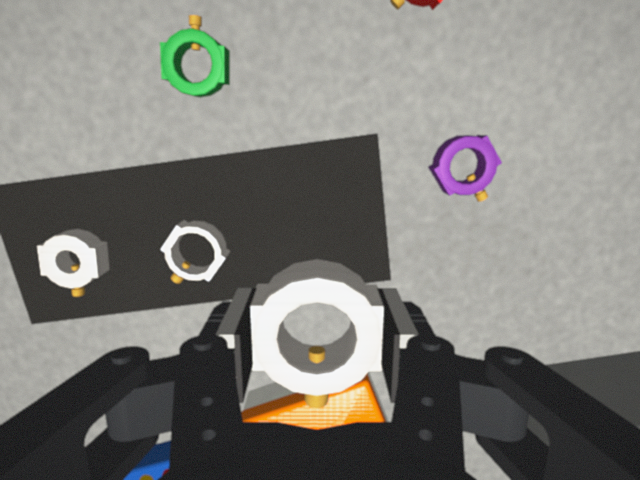

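View pics/side9.png

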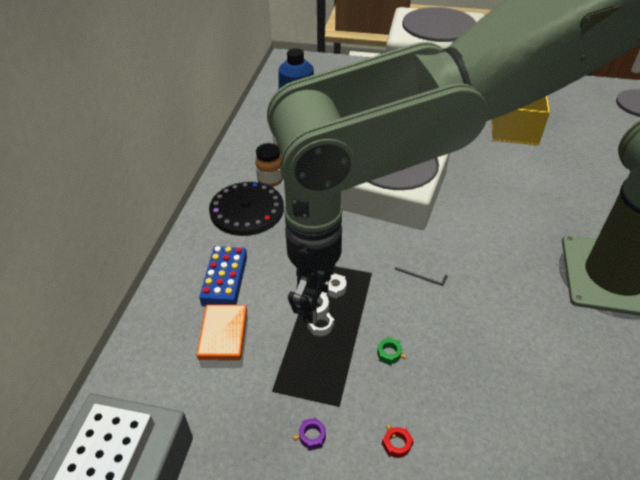

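```bash
python3 -m creep '[{"dx":0,"dy":-0.1,"dz":-3,"wx":0,"wy":0,"wz":0},{"dx":0,"dy":-0.12,"dz":-4.8,"wx":0,"wy":0,"wz":0},{"dx":0,"dy":-0.12,"dz":-4.8,"wx":0,"wy":0,"wz":0},{"dx":0,"dy":-0.12,"dz":-4.8,"wx":0,"wy":0,"wz":0},{"dx":0,"dy":-0.12,"dz":-4.8,"wx":0,"wy":0,"wz":0},{"dx":0,"dy":-0.12,"dz":-4.8,"wx":0,"wy":0,"wz":0},{"dx":0,"dy":-0.12,"dz":-4.8,"wx":0,"wy":0,"wz":0},{"dx":0,"dy":-0.12,"dz":-4.8,"wx":0,"wy":0,"wz":0},{"dx":0,"dy":-0.12,"dz":-4.8,"wx":0,"wy":0,"wz":0},{"dx":0,"dy":-0.12,"dz":-4.8,"wx":0,"wy":0,"wz":0}]' && python3 -m creep '[{"dx":0,"dy":-0.1,"dz":-4.5,"wx":0,"wy":0,"wz":0},{"dx":0,"dy":-0.1,"dz":-2.1,"wx":0,"wy":0,"wz":0},{"dx":0,"dy":0,"dz":0,"wx":0,"wy":0,"wz":0},{"dx":0,"dy":0,"dz":0,"wx":0,"wy":0,"wz":0},{"dx":0,"dy":0,"dz":0,"wx":0,"wy":0,"wz":0}]' && python3 grab.py 10 wrist scene side
```

```text
time: 11.45
tool_pos: [0.4842, -0.1138, 0.3585]
tcp_rot: [-0.456, 0.541, 0.456, 0.54]
force: [0.0, -0.2, -1.9]
gripper_width: 0.0431
time: 11.95
tool_pos: [0.4759, -0.1764, 0.3584]
tcp_rot: [-0.456, 0.54, 0.457, 0.54]
force: [-0.5, 0.1, -1.8]
gripper_width: 0.0429
11.95 [ 0.4759 -0.1764  0.3584] [-0.456  0.54   0.457  0.54 ] [-0.49  0.11 -1.85] 0.0429120313068561
```

View pics/wrist10.png

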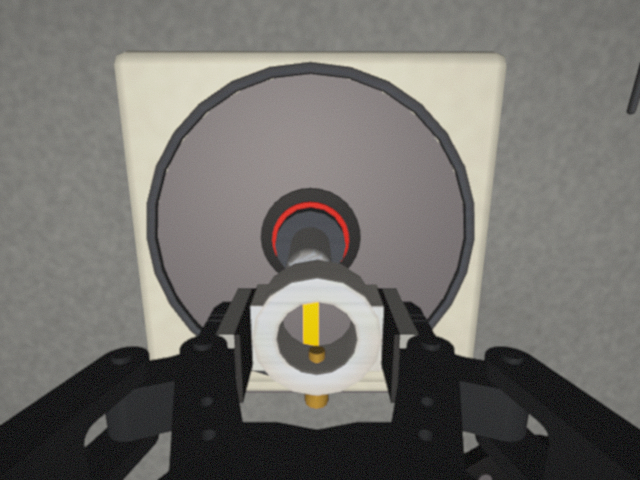

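View pics/scene10.png

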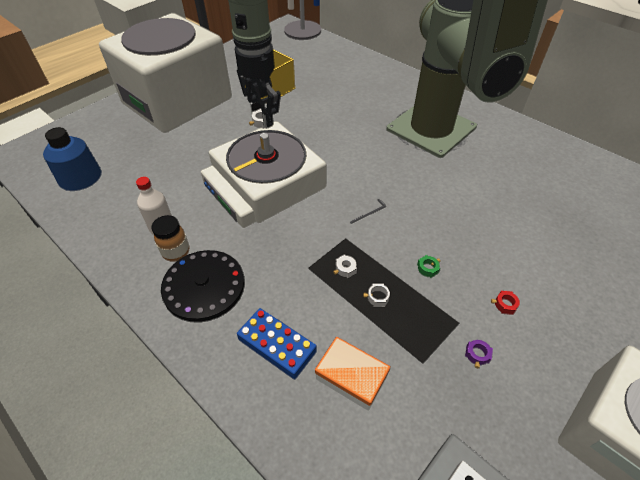

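```bash
cat > fit.py <<'E'
import sys
from h import *
from scipy.optimize import least_squares
k=sys.argv[1]; z=np.load(f"pics/wrist{k}.npz"); c=(z["K"],z["R"],z["t"]); im=z["im"]; p=z["p"]; T=R.from_quat(z["q"]).as_matrix()
print("tool x axis",T[:,0].round(4),"yaw",np.degrees(np.arctan2(T[1,2],T[0,2])).round(2))
hsv=cv2.cvtColor(im,cv2.COLOR_RGB2HSV)
m=((hsv[...,2]>195)&(hsv[...,1]<50)).astype(np.uint8); m[:, :235]=0; m[:,400:]=0; m[:270]=0; m[405:]=0
kk,l,st,ce=cv2.connectedComponentsWithStats(m); i=st[1:,4].argmax()+1; m=cv2.morphologyEx((l==i).astype(np.uint8),cv2.MORPH_CLOSE,np.ones((3,3)))
cs,h=cv2.findContours(m,cv2.RETR_CCOMP,cv2.CHAIN_APPROX_NONE)
holes=[q for j,q in enumerate(cs) if h[0][j][3]>=0 and len(q)>60]; outs=[q for j,q in enumerate(cs) if h[0][j][3]<0 and len(q)>100]
print("outer bbox",[cv2.boundingRect(q) for q in outs],"hole bbox",[cv2.boundingRect(q) for q in holes])
q=max(holes,key=len)[:,0,:].astype(float)
# bring to horizontal planes: top plane world z0 - hole circle diameter 26 => depth
best=None
for xt in np.arange(0.140,0.166,0.0005):
    W=ray(c,q,p[2]-xt)[:,:2]; A=np.c_[2*W,np.ones(len(W))]; s=np.linalg.lstsq(A,(W**2).sum(1),rcond=None)[0]; r=np.sqrt(s[2]+s[0]**2+s[1]**2)
    if best is None or abs(r-0.0127)<abs(best[1]-0.0127): best=(xt,r,s[:2])
print("bore: xt",best[0],"centre world",best[2].round(4),"tool yz",((np.r_[best[2],p[2]-best[0]]-p)@T)[1:].round(4))
for xt in(0.151,0.1535,0.156):
    W=ray(c,q,p[2]-xt)[:,:2]; A=np.c_[2*W,np.ones(len(W))]; s=np.linalg.lstsq(A,(W**2).sum(1),rcond=None)[0]; r=np.sqrt(s[2]+s[0]**2+s[1]**2)
    print(xt,r,s[:2].round(4))
E
python3 fit.py 8; python3 fit.py 9; python3 fit.py 10
python3 - <<'E'
from h import *
z=np.load("pics/wrist10.npz"); c=(z["K"],z["R"],z["t"]); im=z["im"]
hsv=cv2.cvtColor(im,cv2.COLOR_RGB2HSV); g=cv2.cvtColor(im,cv2.COLOR_RGB2GRAY).astype(np.float32)
pts=[]; 
for a in np.radians(np.arange(0,360,2)):
    r=np.arange(0.090,0.104,0.0002); W=np.c_[0.4735+r*np.cos(a),-0.178+r*np.sin(a),np.full(len(r),0.091)]
    uv=proj(c,W).astype(np.float32)
    if uv[:,1].max()>300 or uv.min()<0: continue
    pr=cv2.remap(g,uv[None,:,0].copy(),uv[None,:,1].copy(),cv2.INTER_LINEAR)[0]; gd=np.diff(pr); i=gd.argmax()
    if gd[i]>4: pts.append(W[i,:2])
pts=np.array(pts)
for _ in range(4):
    A=np.c_[2*pts,np.ones(len(pts))]; s=np.linalg.lstsq(A,(pts**2).sum(1),rcond=None)[0]
    r=np.sqrt(s[2]+s[0]**2+s[1]**2); e=np.hypot(*(pts-s[:2]).T)-r; pts=pts[abs(e)<max(0.0006,1.5*e.std())]
print("rim centre",s[:2],r,len(pts),e.std())
m=cv2.inRange(hsv,(20,150,120),(35,255,255)); m[:295]=0;m[350:]=0;m[:,:290]=0;m[:,330:]=0
ys,xs=np.nonzero(m); P=ray(c,np.c_[xs,ys],0.0885)[:,:2]; mu=P.mean(0)
print("stripe mean",mu,"yaw",np.degrees(np.arctan2(*(mu-s[:2])[::-1])))
E
```

```text
tool x axis [ 0.0024  0.0011 -1.    ] yaw 65.28
outer bbox [(250, 278, 134, 118)] hole bbox [(276, 301, 82, 74)]
bore: xt 0.14800000000000002 centre world [0.5489 0.3478] tool yz [0.0033 0.0006]
0.151 0.013005293729280876 [0.5504 0.3471]
0.1535 0.013274418889916755 [0.5517 0.3465]
0.156 0.013543544050571033 [0.553 0.346]
tool x axis [-0.0021 -0.001  -1.    ] yaw 80.22
outer bbox [(251, 278, 133, 117)] hole bbox [(276, 302, 82, 73)]
bore: xt 0.14800000000000002 centre world [0.547  0.3466] tool yz [0.003 0.001]
0.151 0.012997323335027532 [0.5486 0.3463]
0.1535 0.013265767009089867 [0.55  0.346]
0.156 0.013534210683125247 [0.5514 0.3458]
tool x axis [-8.0e-04  1.1e-03 -1.0e+00] yaw 80.42
outer bbox [(248, 279, 138, 116)] hole bbox [(274, 301, 85, 76)]
bore: xt 0.14350000000000002 centre world [ 0.4705 -0.1743] tool yz [0.0055 0.001 ]
0.151 0.01351800643061736 [ 0.4747 -0.175 ]
0.1535 0.013797275825483278 [ 0.476  -0.1753]
0.156 0.014076545220351993 [ 0.4774 -0.1755]
rim centre [ 0.47275487 -0.17833946] 0.09686863134490668 111 0.00021613586974472416
stripe mean [ 0.52967495 -0.18790465] yaw -9.539198675770246
```

```bash
cat > rim.py <<'E'
from h import *
def rim(k,vmax=300):
    z=np.load(f"pics/wrist{k}.npz"); c=(z["K"],z["R"],z["t"]); im=z["im"]; T=R.from_quat(z["q"]).as_matrix()
    g=cv2.cvtColor(im,cv2.COLOR_RGB2GRAY).astype(np.float32); pts=[]
    for a in np.radians(np.arange(0,360,2)):
        r=np.arange(0.090,0.104,0.0002); W=np.c_[0.4735+r*np.cos(a),-0.178+r*np.sin(a),np.full(len(r),0.091)]
        uv=proj(c,W).astype(np.float32)
        if uv[:,1].max()>vmax or uv.min()<0: continue
        pr=cv2.remap(g,uv[None,:,0].copy(),uv[None,:,1].copy(),cv2.INTER_LINEAR)[0]; gd=np.diff(pr); i=gd.argmax()
        if gd[i]>4: pts.append(W[i,:2])
    pts=np.array(pts)
    for _ in range(4):
        A=np.c_[2*pts,np.ones(len(pts))]; s=np.linalg.lstsq(A,(pts**2).sum(1),rcond=None)[0]
        r=np.sqrt(s[2]+s[0]**2+s[1]**2); e=np.hypot(*(pts-s[:2]).T)-r; pts=pts[abs(e)<max(0.0006,1.5*e.std())]
    C=-c[1].T@c[2]
    print(k,"rim",s[:2].round(4),r.round(4),len(pts),"tool yz",((np.r_[s[:2],0.091]-z["p"])@T)[1:].round(4),"cam in tool",((C-z["p"])@T).round(4),"tcp",z["p"].round(4))
if __name__=="__main__":
    for k in (1,2,3,4,5,10): rim(k)
    for k in (6,7,9):
        z=np.load(f"pics/wrist{k}.npz"); T=R.from_quat(z["q"]).as_matrix(); print(k,"cam in tool",((-z["R"].T@z["t"]-z["p"])@T).round(4))
E
python3 rim.py
```

```text
1 rim [ 0.4732 -0.1778] 0.0969 97 tool yz [-0.0376  0.0007] cam in tool [ 0.0301  0.069  -0.0016] tcp [ 0.4726 -0.1405  0.4045]
2 rim [ 0.4733 -0.1785] 0.097 110 tool yz [-0.0022 -0.0007] cam in tool [ 0.0301  0.0695 -0.001 ] tcp [ 0.4738 -0.1766  0.364 ]
3 rim [ 0.473  -0.1782] 0.0968 93 tool yz [0.0008 0.0008] cam in tool [ 0.0301  0.0695 -0.0009] tcp [ 0.4732 -0.179   0.2884]
4 rim [ 0.4731 -0.1783] 0.097 94 tool yz [ 0.     -0.0001] cam in tool [ 0.0301  0.0688 -0.0017] tcp [ 0.473  -0.1783  0.2884]
5 rim [ 0.473  -0.1779] 0.0967 115 tool yz [-0.0198  0.0003] cam in tool [ 0.0301  0.0688 -0.0018] tcp [ 0.4759 -0.1582  0.4175]
10 rim [ 0.4728 -0.1783] 0.0969 111 tool yz [ 0.0025 -0.0027] cam in tool [0.0301 0.0695 0.001 ] tcp [ 0.4759 -0.1764  0.3584]
6 cam in tool [0.0301 0.0697 0.0003]
7 cam in tool [0.0301 0.0697 0.0005]
9 cam in tool [0.0301 0.0695 0.001 ]
```

```bash
python3 -m creep '[{"dx":0,"dy":0.22,"dz":-0.34,"wx":0,"wy":0,"wz":0},{"dx":1.5,"dy":0,"dz":0,"wx":0,"wy":0,"wz":0},{"dx":1.5,"dy":0,"dz":0,"wx":0,"wy":0,"wz":0},{"dx":0.2,"dy":0,"dz":0,"wx":0,"wy":0,"wz":0},{"dx":0,"dy":0,"dz":0,"wx":0,"wy":0,"wz":0},{"dx":0,"dy":0,"dz":0,"wx":0,"wy":0,"wz":0},{"dx":0,"dy":0,"dz":0,"wx":0,"wy":0,"wz":0}]' && python3 grab.py 11 wrist scene side && python3 -c "
from rim import *
rim(11)
z=np.load('pics/wrist11.npz');cv2.imwrite('pics/z11.png',cv2.resize(z['im'][200:420,220:420],None,fx=3,fy=2.7,interpolation=cv2.INTER_CUBIC)[:,:,::-1])
a=np.load('pics/scene11.npz')['im'][85:205,200:340];b=np.load('pics/side11.npz')['im'][80:200,340:480]
cv2.imwrite('pics/zz11.png',cv2.resize(np.hstack([a,b]),None,fx=2.8,fy=2.8,interpolation=cv2.INTER_CUBIC)[:,:,::-1])
"; python3 fit.py 11
```

```text
time: 12.8
tool_pos: [0.4736, -0.1806, 0.3279]
tcp_rot: [-0.457, 0.54, 0.456, 0.54]
force: [0.2, 0.7, -0.4]
gripper_width: 0.043
12.8 [ 0.4736 -0.1806  0.3279] [-0.457   0.5399  0.4557  0.5403] [ 0.16  0.66 -0.38] 0.04301249050408782
11 rim [ 0.4729 -0.1784] 0.097 104 tool yz [0.0015 0.0022] cam in tool [0.0301 0.0695 0.001 ] tcp [ 0.4736 -0.1806  0.3279]
tool x axis [ 0.0016 -0.001  -1.    ] yaw 80.39
outer bbox [(251, 279, 132, 116)] hole bbox [(274, 301, 85, 75)]
bore: xt 0.14450000000000002 centre world [ 0.4691 -0.1789] tool yz [0.0049 0.001 ]
0.151 0.013445148868318022 [ 0.4727 -0.1795]
0.1535 0.013723356472834245 [ 0.4741 -0.1798]
0.156 0.014001564077369551 [ 0.4755 -0.18  ]
```

View pics/z11.png

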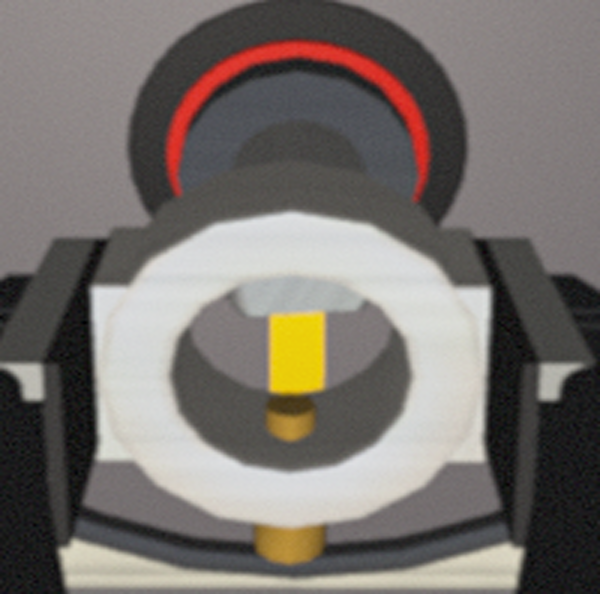

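View pics/zz11.png

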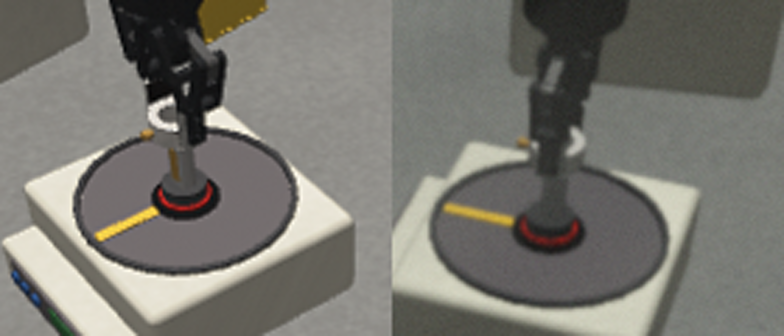

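Run:
```python
from h import *
z=np.load("pics/wrist11.npz"); c=(z["K"],z["R"],z["t"])
a=np.array([0.4729,-0.1784]); d=np.array([np.cos(np.radians(-9.55)),np.sin(np.radians(-9.55))])
for r in (6,6.5,7.5): print(r,proj(c,np.r_[a+r/1000*d,0.147]).round(1), "zoom",((proj(c,np.r_[a+r/1000*d,0.147])-[220,200])*[3,2.7]).round(0))
n=np.array([-d[1],d[0]])
for r in(-9,9): print("side",((proj(c,np.r_[a+r/1000*n+0.003*d,0.147])-[220,200])*[3,2.7]).round(0))
```

```text
6 [[319.4 314.4]] zoom [[298. 309.]]
6.5 [[319.4 315.5]] zoom [[298. 312.]]
7.5 [[319.4 317.8]] zoom [[298. 318.]]
side [[230. 290.]]
side [[366. 290.]]
```

Looking through the bore, the shaft end and flat sit about 1.3 mm right of the bore centre and about 1 mm toward +y of the tool. Correct that and start lowering.

```bash
python3 -m creep '[{"dx":0,"dy":0.1,"dz":0.13,"wx":0,"wy":0,"wz":0},{"dx":0.2,"dy":0,"dz":0,"wx":0,"wy":0,"wz":0},{"dx":0,"dy":0,"dz":0,"wx":0,"wy":0,"wz":0},{"dx":0,"dy":0,"dz":0,"wx":0,"wy":0,"wz":0}]' && python3 grab.py 12 wrist && python3 -c "
from rim import *
rim(12)
z=np.load('pics/wrist12.npz');cv2.imwrite('pics/z12.png',cv2.resize(z['im'][200:420,220:420],None,fx=3,fy=2.7,interpolation=cv2.INTER_CUBIC)[:,:,::-1])"
```

```text
time: 13.35
tool_pos: [0.4723, -0.1789, 0.3247]
tcp_rot: [-0.456, 0.54, 0.456, 0.54]
force: [-0.8, 0.4, -2.2]
gripper_width: 0.0426
13.35 [ 0.4723 -0.1789  0.3247] [-0.4562  0.5402  0.4565  0.5401] [-0.75  0.44 -2.18] 0.04264253518089895
12 rim [ 0.4728 -0.1784] 0.0969 102 tool yz [-0.0004  0.0006] cam in tool [0.0301 0.0695 0.001 ] tcp [ 0.4723 -0.1789  0.3247]
```

View pics/z12.png

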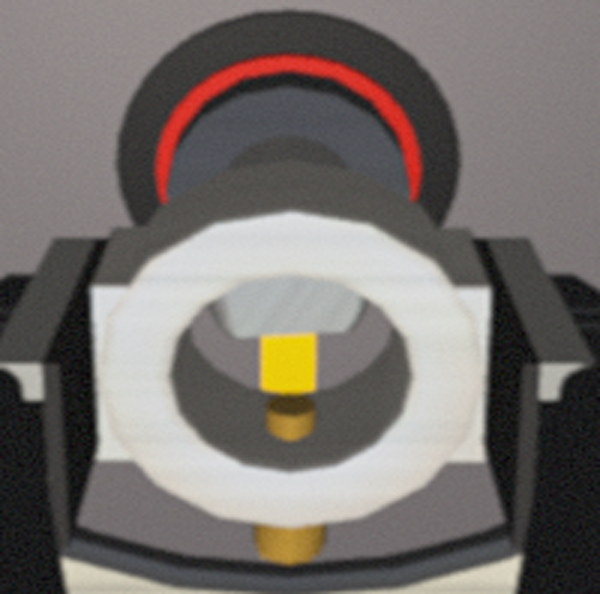

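```bash
python3 -m creep '[{"dx":0.4,"dy":-0.06,"dz":0,"wx":0,"wy":0,"wz":0},{"dx":0.3,"dy":0,"dz":0,"wx":0,"wy":0,"wz":0},{"dx":0,"dy":0,"dz":0,"wx":0,"wy":0,"wz":0},{"dx":0,"dy":0,"dz":0,"wx":0,"wy":0,"wz":0},{"dx":0,"dy":0,"dz":0,"wx":0,"wy":0,"wz":0}]' && python3 grab.py 13 wrist && python3 -c "
from rim import *
rim(13)
z=np.load('pics/wrist13.npz');cv2.imwrite('pics/z13.png',cv2.resize(z['im'][200:420,220:420],None,fx=3,fy=2.7,interpolation=cv2.INTER_CUBIC)[:,:,::-1])"
```

```text
time: 13.9
tool_pos: [0.4731, -0.1791, 0.3179]
tcp_rot: [-0.456, 0.54, 0.456, 0.54]
force: [-0.0, -0.5, -1.3]
gripper_width: 0.0426
13.9 [ 0.4731 -0.1791  0.3179] [-0.4563  0.5402  0.4563  0.5402] [-0.01 -0.5  -1.31] 0.04259339590254056
13 rim [ 0.4729 -0.1784] 0.0969 100 tool yz [0.0003 0.0007] cam in tool [0.0301 0.0695 0.001 ] tcp [ 0.4731 -0.1791  0.3179]
```

View pics/z13.png

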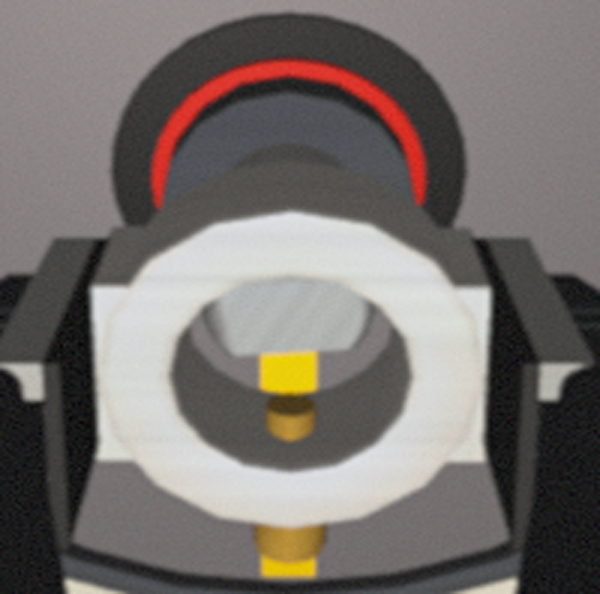

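```bash
python3 -m creep '[{"dx":0.2,"dy":0,"dz":0,"wx":0,"wy":0,"wz":0},{"dx":0.2,"dy":0,"dz":0,"wx":0,"wy":0,"wz":0},{"dx":0.2,"dy":0,"dz":0,"wx":0,"wy":0,"wz":0},{"dx":0,"dy":0,"dz":0,"wx":0,"wy":0,"wz":0},{"dx":0,"dy":0,"dz":0,"wx":0,"wy":0,"wz":0}]' && python3 grab.py 14 wrist && python3 -c "
from rim import *
rim(14)
z=np.load('pics/wrist14.npz');cv2.imwrite('pics/z14.png',cv2.resize(z['im'][200:420,220:420],None,fx=3,fy=2.7,interpolation=cv2.INTER_CUBIC)[:,:,::-1])"
```

```text
time: 14.45
tool_pos: [0.473, -0.1791, 0.3117]
tcp_rot: [-0.456, 0.54, 0.456, 0.54]
force: [0.0, -0.1, -0.3]
gripper_width: 0.043
14.45 [ 0.473  -0.1791  0.3117] [-0.4562  0.5402  0.4564  0.5401] [ 0.03 -0.08 -0.25] 0.04301907765958724
14 rim [ 0.4728 -0.1783] 0.0969 98 tool yz [0.0002 0.0007] cam in tool [0.0301 0.0695 0.001 ] tcp [ 0.473  -0.1791  0.3117]
```

View pics/z14.png

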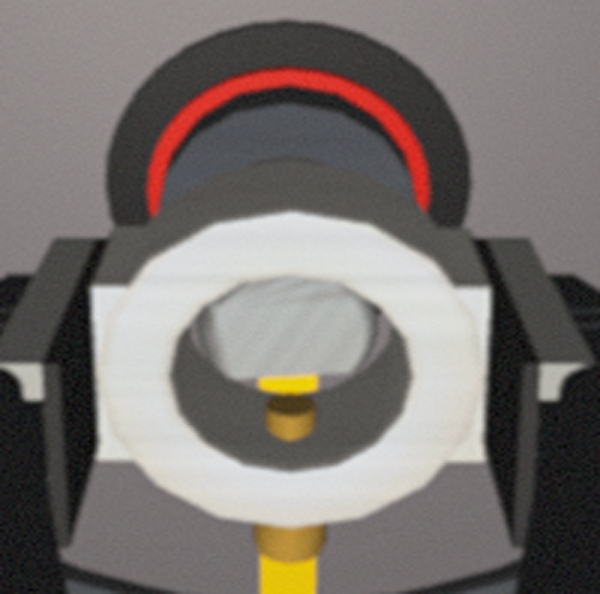

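```bash
python3 -m creep '[{"dx":0.2,"dy":0,"dz":0,"wx":0,"wy":0,"wz":0},{"dx":0.2,"dy":0,"dz":0,"wx":0,"wy":0,"wz":0},{"dx":0.2,"dy":0,"dz":0,"wx":0,"wy":0,"wz":0},{"dx":0,"dy":0,"dz":0,"wx":0,"wy":0,"wz":0},{"dx":0,"dy":0,"dz":0,"wx":0,"wy":0,"wz":0}]' && python3 grab.py 15 wrist && python3 -c "
from rim import *
rim(15)
z=np.load('pics/wrist15.npz');cv2.imwrite('pics/z15.png',cv2.resize(z['im'][200:420,220:420],None,fx=3,fy=2.7,interpolation=cv2.INTER_CUBIC)[:,:,::-1])"
```

```text
time: 15.0
tool_pos: [0.473, -0.1791, 0.3057]
tcp_rot: [-0.456, 0.54, 0.456, 0.54]
force: [-0.5, -0.5, -1.9]
gripper_width: 0.0426
15.0 [ 0.473  -0.1791  0.3057] [-0.4562  0.5402  0.4564  0.5401] [-0.49 -0.54 -1.94] 0.042591747611080394
15 rim [ 0.4728 -0.1784] 0.0969 97 tool yz [0.0002 0.0006] cam in tool [0.0301 0.0695 0.001 ] tcp [ 0.473  -0.1791  0.3057]
```

View pics/z15.png

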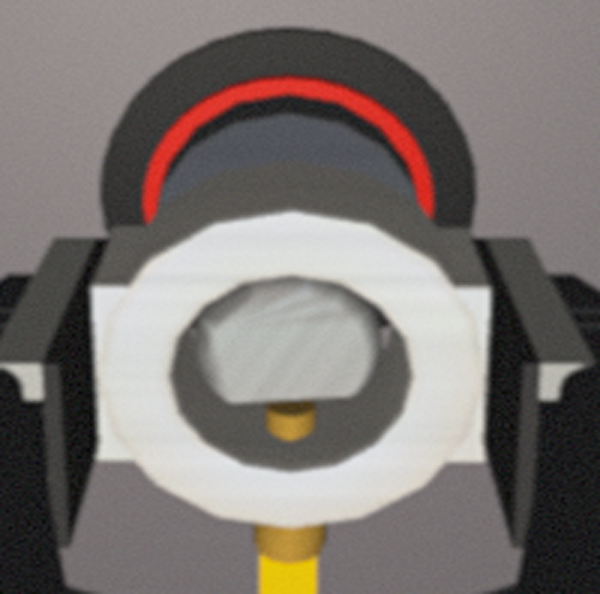

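```bash
python3 -m creep '[{"dx":0.2,"dy":0,"dz":0,"wx":0,"wy":0,"wz":0},{"dx":0.2,"dy":0,"dz":0,"wx":0,"wy":0,"wz":0},{"dx":0.15,"dy":0,"dz":0,"wx":0,"wy":0,"wz":0},{"dx":0,"dy":0,"dz":0,"wx":0,"wy":0,"wz":0},{"dx":0,"dy":0,"dz":0,"wx":0,"wy":0,"wz":0},{"dx":0,"dy":0,"dz":0,"wx":0,"wy":0,"wz":0}]' && python3 grab.py 16 wrist scene side && python3 -c "
from rim import *
rim(16)
z=np.load('pics/wrist16.npz');cv2.imwrite('pics/z16.png',cv2.resize(z['im'][200:420,220:420],None,fx=3,fy=2.7,interpolation=cv2.INTER_CUBIC)[:,:,::-1])
d=z['d']; K,Rm,t=z['K'],z['R'],z['t']; v,u=np.mgrid[0:480,0:640]
W=np.stack([(u-K[0,2])/K[0,0]*d,(v-K[1,2])/K[1,1]*d,d],-1)@Rm-Rm.T@t
print('rect px shaft', W[318:338,306:328,2].mean(), W[318:338,306:328,2].std())
for n,(a,b,c_,e) in {'topring':(282,296,300,330),'left':(300,350,258,272),'right':(300,350,362,376),'bot':(380,390,300,330),'plate':(120,160,300,340)}.items(): q=W[a:b,c_:e,2]; print(n,q.mean().round(4),q.std().round(4))
a=np.load('pics/scene16.npz')['im'][85:205,200:340];b=np.load('pics/side16.npz')['im'][80:200,340:480]
cv2.imwrite('pics/zz16.png',cv2.resize(np.hstack([a,b]),None,fx=2.8,fy=2.8,interpolation=cv2.INTER_CUBIC)[:,:,::-1])"
```

```text
time: 15.65
tool_pos: [0.473, -0.1791, 0.3004]
tcp_rot: [-0.456, 0.54, 0.456, 0.54]
force: [-0.2, 0.1, -1.3]
gripper_width: 0.043
15.65 [ 0.473  -0.1791  0.3004] [-0.4563  0.5402  0.4563  0.5402] [-0.21  0.08 -1.33] 0.04298969350780453
16 rim [ 0.4728 -0.1784] 0.0969 96 tool yz [0.0004 0.0007] cam in tool [0.0301 0.0695 0.001 ] tcp [ 0.473  -0.1791  0.3004]
rect px shaft 0.14807537557634967 0.005862656786970807
topring 0.1484 0.0085
left 0.1487 0.0113
right 0.1484 0.0093
bot 0.1479 0.0005
plate 0.0879 0.0112
```

View pics/z16.png

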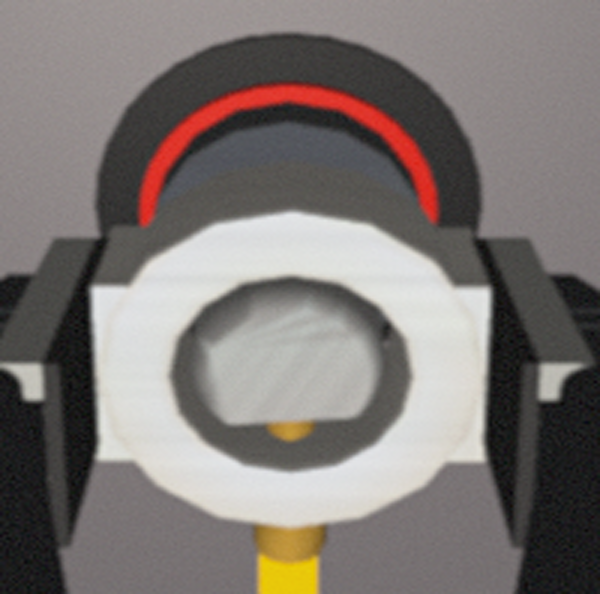

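View pics/zz16.png

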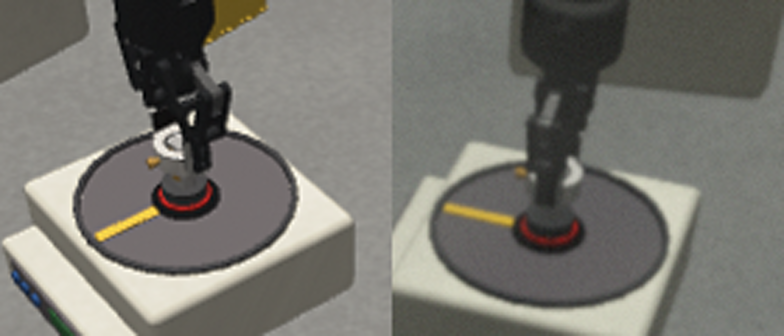

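```bash
python3 - <<'E'
from h import *
z=np.load('pics/wrist16.npz'); d=z['d']; K,Rm,t=z['K'],z['R'],z['t']; v,u=np.mgrid[0:480,0:640]
W=np.stack([(u-K[0,2])/K[0,0]*d,(v-K[1,2])/K[1,1]*d,d],-1)@Rm-Rm.T@t
im=z['im']; hsv=cv2.cvtColor(im,cv2.COLOR_RGB2HSV)
sh=W[318:345,300:335]; print("shaft top med",np.median(sh[...,2]).round(4))
m=(hsv[...,2]>185)&(hsv[...,1]<50)&(u>250)&(u<384)&(v>279)&(v<395)&~((u>275)&(u<360)&(v>300)&(v<376))
P=W[m]; P=P[abs(P[:,2]-np.median(P[:,2]))<0.003]
A=np.c_[P[:,:2]-P[:,:2].mean(0),np.ones(len(P))]; s=np.linalg.lstsq(A,P[:,2],rcond=None)[0]; print("collar top z",s[2].round(4),"slopes",s[:2].round(3),len(P))
pl=W[100:150,280:350,2]; print("plate",np.median(pl))
E
python3 fit.py 16
```

```text
shaft top med 0.1478
collar top z 0.1478 slopes [-0.001 -0.001] 5782
plate 0.08724802927549015
tool x axis [ 1.e-04 -1.e-04 -1.e+00] yaw 80.38
outer bbox [(251, 279, 132, 116)] hole bbox [(275, 301, 84, 75)]
bore: xt 0.14450000000000002 centre world [ 0.4683 -0.1773] tool yz [0.005  0.0011]
0.151 0.013394753180697654 [ 0.4719 -0.1779]
0.1535 0.013671650446947308 [ 0.4733 -0.1781]
0.156 0.013948547713207481 [ 0.4747 -0.1784]
```

The collar top and shaft top both measure 147.8 mm, tilt is 0.001, and bore and axis agree to about 0.5 mm with no side force. Handing in.

```bash
python3 -c "
from h import *
s=robot.get_state();print(s['time'],s['force'],s['gripper_width'],abs(s['dq']).max())
print(robot.close_job())"
```

```text
15.8 [ 0.60365479 -0.41832232 -1.2950719 ] 0.042818522314138914 0.0020768754550525015
the job is handed in; nothing more can be done
None
```

I turned the shaft by its flat until it faced the yellow mark. I then picked the 26 mm-bore collar (the third one on the mat), lowered it over the shaft with the set screw on the flat and along the mark, and handed in still gripping it at about 15.8 s.

**Last checks, none failed:**

| Check | Measured | Allowed |
|---|---|---|
| Collar top against shaft end | both at 147.8 mm | within 4 mm |
| Collar tilt | about 0.001 rad | under 0.12 rad |
| Bore against shaft axis | about 0.5 mm apart | within 4 mm |
| Screw direction against mark | both about -9.6°, screw head on the stripe in the wrist view | head within 7 mm of the mark's line |
| Flat against mark | about -7° against -9.6° (0.05 rad), seen after release; still square to the screw at the end | within 0.2 rad |
| Net force on the tool | about 1.5 N, mostly the collar's weight | under 10 N on the shaft |

- **Grip:** the fingers held at 43 mm opening on the collar. I did not measure the grip force itself.
- **Positions disagreed:** the wrist camera's positions were about 2 mm off the arm's own readings. I lined the collar up with the shaft from the camera view alone.
- **Bystanders:** nothing was touched on the way that I could see. I did not re-measure the other two collars at the end.

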